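Pause the tube incubator-shaker and open its lift-and-slide hatch

ROBOT

A 6-joint arm with a two-finger parallel gripper is mounted at the origin on the work surface. World frame = base frame: x ahead of the robot, y to its left, z up, the work surface at z = 0. Lengths are in m, angles in rad, forces in N, time in s.
With the tool pointing down it reaches from about 0.2 to 0.875 m from the base axis. Payload 3.4 kg.
Tool frame: the origin (TCP) lies on the centre line of the jaws, within the pads' length; the fingertips stand 25 mm ahead of it and the grasp point (between the pads) lies 6 mm ahead of it (bot.tips_ahead is the distance from the TCP to the fingertips, in m); y points along the fingers, x is the direction in which the jaws open and shut, and the axes are right-handed (so a half turn about y gives the same grasp; the last joint's range is limited). The gripper opens to 94 mm and grips with 3 to 60 N. Pads are 16 mm wide; open, the fingers measure 119 mm over their backs; the gripper's body (75 mm by 177 mm) begins 78 mm behind the grasp point.
Start: joints at [-1.374, 0.276, 1.505, -0, 1.361, -0.121], TCP at [0.18, -0.546, 0.201] pointing down, gripper open.
Joint ranges: [-2.89, 2.89], [-0.75, 2.08], [0.22, 2.7], [-1.18, 4.32], [0.11, 2.71], [-2.7, 2.7]. Speed limits (rad/s): [2.57, 2.57, 3.14, 3.14, 3.14, 3.14].

INTERFACE

Orientations are given as a unit quaternion [w, x, y, z].
In Python, from workcell import bot gives the robot as it stands. The module is installed in compiled form; this text tells all that it offers.
- The arm moves only by the tool move_arm, never from a script. Its argument "series" is a list of rows, each an object of numbers: "wx", "wy", "wz": the turn, a rotation vector about the tool's x, y, z in rad; "x", "y", "z": the shift along the tool's x, y, z in m; "jaw": the opening, from 0 (shut) to 1 (fully open). A call has exactly 8 rows; each row is the pose to reach, as a shift and turn from the pose measured when the call began, along the tool's axes at that moment; what a row does not reach only later rows make up. A row lasts 1/12 s, in which the tool goes at most 41.7 mm and 7.16 degrees, less where a joint would pass 70% of its speed; a pose out of reach is approached as far as the arm can. A call with a gripper value outside its range is refused whole. The fingers move at their own pace and stop on an object; the grip force is fixed at half the most. Time passes only in rows, so rows that repeat a pose let the fingers close, or fill a call up. It gives the time, the measured TCP pose, the force and the opening at its end, in the units of the state.
- bot.state(): the state, without advancing time (a new reading comes with each control period).
- bot.snapshot(name): name is "scene" or "top" or "wrist"; returns a dict with "image" (480x640x3 uint8, red, green, blue), "camera_matrix" (3x3 intrinsics, pixels), "camera_from_world" (4x4, takes a point from world to camera coordinates); the wrist camera has in their place "hand_eye" (4x4, takes a point from camera to tool coordinates, whose origin is the TCP and whose axes are the tool frame's). Camera axes: x right, y down, z forward; pixel columns grow to the right and rows downward; lengths in m; the calibration is good to about 2 mm. The wrist camera is an equidistant fisheye: a pixel r from the principal point sees the ray r / f radians off the axis. A picture is of the moment at which its call begins: read the wrist's pose just before it. There is no depth.
- bot.job_done(): hands the job in, once; it reports no verdict.
Trained networks look in the newest picture that a camera, given by its name, has taken for a name from the list of things; names that differ only in an ending like _2 or _b are one class to them, and where a whole thing is asked for, a point or a joint stands for the part that bears it (a point fixed in the world has none). Each returns a list of dicts, best first, with "p" (0 to 1); they miss things now and then, are a little off and sometimes report something else, mostly with a low value. They report only what shows in the picture. A call takes as long as a camera call. They do not tell look-alikes from the thing itself.
- bot.regions_of(camera, thing): "mask" (480x640 bool, what is visible of it) and "rect" ([left, top, right, bottom] in pixels, round what is visible of it).
- bot.mark_of(camera, thing): "location" ([column, row] in pixels: a listed point, or the origin of a listed thing).
The state is a dict: "time_s": time; "joints": joint angles; "dq": joint speeds; "effort": joint torques, N m; "tcp_pos": TCP position; "tool_rot": TCP orientation; "wrist_force": force on the tool from outside, world axes, zero at the start; "torque": the same for the moment, N m; "gripper_width": finger opening in m.
Only numpy, scipy, OpenCV 4.12 (cv2) and the standard library are available. Lean on these libraries where they do the work, as an engineer would, in place of code of your own. Each camera call takes 0.05 s, during which the arm holds its last target.

TASK

Open the incubator-shaker so that its tubes can be reached: first press its orange pause key just until it clicks and no further, then lift the blue hatch straight up off its recessed seat, slide it to the left along its channels until it just comes up against the steel park stop, and lower it gently so that it lies flat on the deck behind the yellow catch ribs. Let go, and leave the other keys and the things standing around the incubator alone.

Things in the scene. Friction and masses are not known exactly. Their poses are not given: they have to be found in the camera images.
- incubator: White bench-top incubator-shaker, 300 mm deep (x), 420 mm long (y), fixed to the bench. Origin on the bench under the machine; x away from the robot, y to the left along the slide, z up. Grey deck at z = 110 mm; the tube well with its hatch is under the right half; a sloping black key panel lies along the front (-x).
- seat (a point): Centre of the hatch's recessed rubber seat, z = 100 mm, 10 mm below the deck, at incubator x 0, y -105 mm. The recess is 156 mm long (y).
- channels (a point): Point on the deck midway between the two aluminium channels that run along y over the whole deck (incubator x 0, y 0, z 110 mm). Their upright webs have inner faces at x = +-87.5 mm; their lips reach in to x = +-77 mm, underside 22 mm and top 26 mm above the deck, and keep the hatch captive.
- left_deck (a point): Point on the deck (incubator x 0, y +85 mm) about where the hatch parks. The park stop here is clamped anywhere, NOT measured: a steel cross bar, 28 mm high, that stops the hatch's left edge with its centre at y = +73 to +104 mm; 157 mm right of the bar's face two yellow catch ribs, 6 mm high, 10 mm wide (y). The hatch has 7 mm play between; let down short of that, it lies tilted on the ribs.
- hatch: Loose blue hatch plate, 170 mm (x) x 150 mm (y) x 10 mm thick, 0.35 to 0.7 kg, with a white bow handle on top; origin at the centre of its underside, axes as the incubator's. Closed, it lies on the seat with its top flush with the deck. It must rise 10 mm to clear the seat recess and 16 mm to pass over the catch ribs; after 22 mm it meets the channel lips. About 2.5 mm play to each web.
- hatch_grip (a point): Middle of the hatch's white handle bar. The bar runs along the hatch's x: 80 mm long, 14 mm wide (y), 18 mm high; its top is 9 mm above this point and its underside 9 mm below; the hatch's upper face is 24 mm below this point. Carried between two 14 mm square posts at x = +-33 mm.
- hatch_right_edge (a point): Middle of the lower edge of the hatch's right (-y) side.
- hatch_left_edge (a point): Middle of the lower edge of the hatch's left (+y) side.
- panel_pause (a point): Point on the sloping key panel's surface under the centre of the orange pause key; it does not move. The panel slopes 15 degrees down towards the robot: its normal, along which the key moves, is (-0.259, 0, 0.966) in the incubator's frame. This point's own axes are the incubator's.
- pause_key (a joint): Travel (m) of the orange round pause key (18 mm across, two white bars): 0 at rest, grows as pressed, springs back. At rest its cap stands 8 to 11 mm above the panel, not measured. Silicone dome: force rises to about 4 N at 1 mm, drops in the click to about 1.5 N at 3 mm, is back at 5 N at 4 mm; hard stop 5 mm. Clicked from 2 mm; over 4.1 mm is too far.
- start_key (a joint): Travel of the green round key (18 mm across, stands 9 mm proud), 47 mm to the right (-y) of the pause key on the same panel; leave it alone.
- set_key (a joint): Travel of the grey round key (18 mm across, stands 9 mm proud), 47 mm to the left (+y) of the pause key on the same panel; leave it alone.
- tube_rack: Loose yellow tube rack 75 x 110 x 50 mm with capped tubes to 78 mm, beside the incubator; origin under its centre; leave it alone.
- tip_box: Loose blue pipette-tip box 85 x 120 x 50 mm with raised lid to 120 mm, beside the incubator; origin under its centre; leave it alone.
- jar: Loose glass jar, 72 mm diameter, 113 mm high, foil top, beside the incubator; origin under its centre; leave it alone.
There are look-alikes about, which are no part of the job. Of the things that look like the hatch, the middle-sized one is meant.

How it is judged:
On the way, in this order (a step that is already met when the one before it is completed fails the run):
1. the pause key is pressed through its click (travel over 2 mm) (value of joint pause_key above 0.002 m), for 0.02 s.
2. with the pause key released, the hatch is lifted clear of its recess, both edges above the deck (value of joint pause_key below 0.0008 m and z of each of hatch_right_edge, hatch_left_edge in the frame of incubator above 0.11 m), for 0.1 s.
At the end, for the whole second after the job is handed in: The hatch lies still and flat on the left half of the deck between the catch ribs and the park stop (its centre more than 60 mm left of the incubator's middle, both its lower edges within 2.5 mm of the deck's height), and the pause key is up (y of hatch in the frame of incubator above 0.06 m and z of hatch_right_edge in the frame of incubator between 0.108 and 0.1125 m and z of hatch_left_edge in the frame of incubator between 0.108 and 0.1125 m and linear speed of hatch below 0.02 m/s and value of joint pause_key below 0.0008 m); the robot touches nothing.
It fails at once if the pause key is pressed on past its click (travel over 4.1 mm) (value of joint pause_key above 0.0041 m).
It fails at once if the green or the grey key is pressed (over 1.5 mm) (value of joint any of start_key, set_key above 0.0015 m).
It fails at once if the hatch is slammed or wrenched in the machine (over 80 N) (contact force between hatch and incubator above 80 N).
It fails at once if the hatch is dropped at the park stop (faster than 0.2 m/s while less than 6 mm above the deck there) (y of hatch in the frame of incubator above 0.06 m and z of hatch in the frame of incubator below 0.116 m and linear speed of hatch above 0.2 m/s).
It fails at once if the tube rack, the tip box or the jar is moved (over 20 mm) (distance of any of tube_rack, tip_box, jar from where it was at the start of the episode above 0.02 m).
It also fails if it takes over 67 s, if anything falls off the work surface, if the arm or the gripper's body presses on something with over 40 N, if the wrist force passes 120 N, or if a joint passes its speed limit or range.

## Working session

There is one attempt and no reset: what is moved stays moved. The work goes in short steps, Python scripts to look and compute and a tool call to move; the robot and the scene stay as the last step left them, time stands still between calls to the robot, and variables do not carry over. Pictures are saved under pics/ and viewed, and the job is handed in when it is done.

Besides the shell and the picture viewer there is one more tool, called after "Request:" as name(argument=value, ...), one argument or row to a line, values as JSON. move_arm: Moves the arm, as the interface text tells. Its arguments: {"type":"object","properties":{"series":{"type":"array","items":{"type":"object","properties":{"wx":{"type":"number"},"wy":{"type":"number"},"wz":{"type":"number"},"x":{"type":"number"},"y":{"type":"number"},"z":{"type":"number"},"jaw":{"type":"number"}}}}},"required":["series"]}

```bash
mkdir -p pics; ls
cat > h.py <<'E'
import numpy as np,cv2
from workcell import bot
def snap(n,f):
    s=bot.snapshot(n); cv2.imwrite('pics/'+f,s['image'][:,:,::-1]); return s
E
python3 - <<'E'
from h import *
print(bot.state())
for c in ['scene','top']:
    s=snap(c,c+'1.png'); print(c,s['camera_matrix'].tolist(),np.round(s['camera_from_world'],4).tolist())
    for t in ['hatch','incubator','seat','channels','left_deck','hatch_grip','hatch_right_edge','hatch_left_edge','panel_pause','tube_rack','tip_box','jar']:
        print(t,[(round(m['p'],2),np.round(m['location'],1).tolist()) for m in bot.mark_of(c,t)])
E
```

```text
pics
{'time_s': 0.0, 'joints': array([-1.37403498e+00,  2.76571050e-01,  1.50607588e+00, -6.36845557e-06,
        1.36068570e+00, -1.21019921e-01]), 'dq': array([-1.28685583e-03, -6.50228376e-05,  2.77677931e-04,  3.37083289e-04,
       -2.03170632e-04, -6.17025103e-04]), 'effort': array([-1.35273844e-03, -4.04583156e+01, -2.37227941e+01,  6.99424418e-02,
        3.42723692e-02, -1.18406947e-04]), 'tcp_pos': array([ 0.17953774, -0.54567348,  0.20004121]), 'tool_rot': array([ 0.57322982, -0.57239663,  0.41504236, -0.41413707]), 'wrist_force': array([ 0.01996262, -0.31668935, -0.25058328]), 'torque': array([ 0.02249651, -0.055135  ,  0.01523628]), 'gripper_width': 0.09414802838486892}
scene [[545.3451232254687, 0.0, 316.92650255444744], [0.0, 545.3451232254687, 237.71877909387354], [0.0, 0.0, 1.0]] [[-0.8765, 0.4811, 0.0169, 0.4372], [0.3556, 0.6707, -0.651, -0.0958], [-0.3245, -0.5646, -0.7589, 1.4538], [0.0, 0.0, 0.0, 1.0]]
hatch [(0.94, [313.6, 142.4]), (0.71, [243.2, 229.3]), (0.59, [347.4, 203.9])]
incubator [(0.78, [268.8, 285.4]), (0.47, [257.8, 246.8])]
seat []
channels [(0.84,
[... 650 characters left out ...]
0.4931], [0.0703, -0.0057, -0.9975, 1.4225], [0.0, 0.0, 0.0, 1.0]]
hatch [(0.89, [348.8, 177.0]), (0.8, [352.2, 305.3]), (0.65, [462.0, 325.9])]
incubator [(0.68, [305.0, 186.1]), (0.44, [182.6, 194.0])]
seat []
channels [(0.74, [308.4, 178.5])]
left_deck [(0.71, [264.3, 176.4])]
hatch_grip [(0.69, [353.8, 304.3]), (0.67, [468.2, 326.1]), (0.59, [350.0, 172.8])]
hatch_right_edge [(0.95, [382.0, 173.5]), (0.8, [330.7, 300.7]), (0.72, [493.7, 294.3]), (0.59, [434.7, 225.7])]
hatch_left_edge [(0.95, [433.3, 349.3]), (0.91, [319.0, 179.5]), (0.74, [374.8, 303.9])]
panel_pause [(0.85, [296.0, 238.1])]
tube_rack [(0.88, [430.9, 229.3])]
tip_box [(0.67, [420.3, 164.6])]
jar [(0.82, [181.5, 194.3])]
```

View pics/scene1.png

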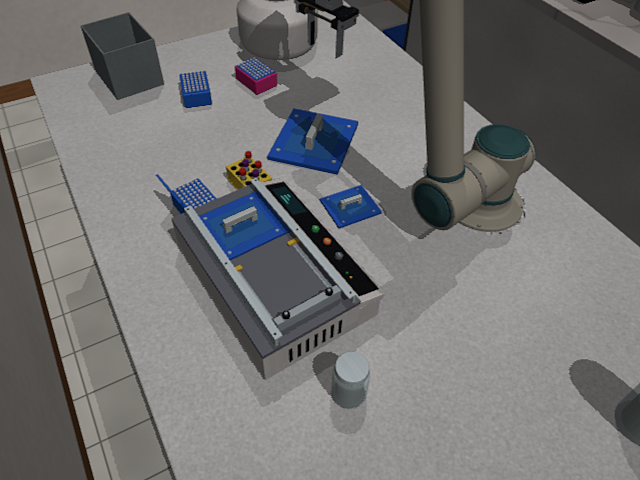

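View pics/top1.png

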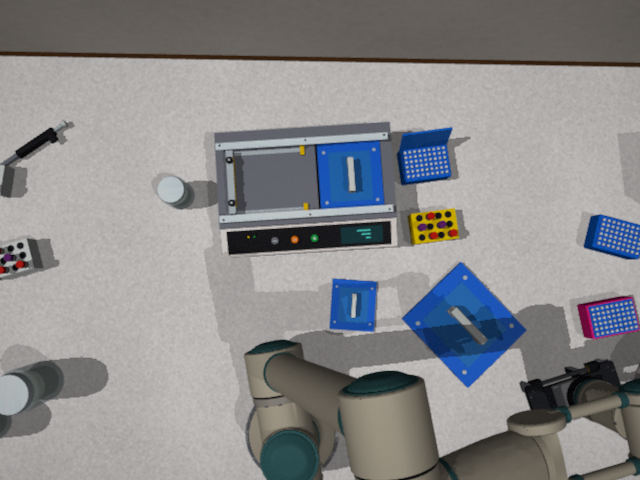

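```bash
cat > cal.py <<'E'
from h import *
from scipy.optimize import least_squares
def cam(s): return s['camera_matrix'],s['camera_from_world']
def proj(K,T,P):
    p=T[:3,:3]@P+T[:3,3]; p=K@p; return p[:2]/p[2]
def ray(K,T,uv):
    d=T[:3,:3].T@np.linalg.inv(K)@np.array([uv[0],uv[1],1]); c=-T[:3,:3].T@T[:3,3]; return c,d
def onz(K,T,uv,z):
    c,d=ray(K,T,uv); return c+d*(z-c[2])/d[2]
E
python3 - <<'E'
from cal import *
S={c:cam(bot.snapshot(c)) for c in('scene','top')}
# detections (inc frame pt, scene, top)
D=[((0,0,.11),(261.1,255.4),(308.4,178.5)),((0,.085,.11),(285.2,284.1),(264.3,176.4)),
((0,-.105,.134),(238.8,222.7),(350,172.8)),((0,-.18,.1),(228.4,206.5),(382,173.5)),((0,-.03,.1),(257.2,249.4),(319,179.5)),((0,-.105,.1),(243.2,229.3),(348.8,177.0)),((0,0,0),(268.8,285.4),(305,186.1))]
def w(p,q):
    c,s=np.cos(p[2]),np.sin(p[2]); return np.array([p[0]+c*q[0]-s*q[1],p[1]+s*q[0]+c*q[1],q[2]])
def res(p,full=False):
    r=[]
    for q,a,b in D:
        r+=[*(proj(*S['scene'],w(p,q))-a),*(proj(*S['top'],w(p,q))-b)]
    return np.array(r)
r=least_squares(res,[.6,0,0],loss='soft_l1'); print(r.x,np.round(r.fun.reshape(-1,4),1))
# visible corners, top: white base? channels ends; hatch mask
bot.snapshot('top')
for m in bot.regions_of('top','hatch'):
    print(m['p'],m['rect'],cv2.minAreaRect(np.argwhere(m['mask'])[:,::-1].astype(np.float32)))
# triangulate pause key
from numpy.linalg import lstsq
for name,a,b in [('grip',(238.8,222.7),(350,172.8)),('pausepanel',(326.4,244.1),(296,238.1))]:
    c1,d1=ray(*S['scene'],a);c2,d2=ray(*S['top'],b)
    A=np.c_[d1,-d2];t=lstsq(A,c2-c1,rcond=None)[0];p,q=c1+d1*t[0],c2+d2*t[1];print(name,(p+q)/2,p-q)
E
python3 - <<'E'
import cv2
a=cv2.imread('pics/top1.png')[110:270,200:480];cv2.imwrite('pics/topc.png',cv2.resize(a,None,fx=2.8,fy=2.8,interpolation=2))
a=cv2.imread('pics/scene1.png')[150:380,150:400];cv2.imwrite('pics/scenec.png',cv2.resize(a,None,fx=2.6,fy=2.6,interpolation=2))
E
```

```text
[ 0.6216967  -0.02277777  0.06836154] [[ 1.9  0.1 -3.9 -0. ]
 [-2.4 -1.6  4.4  3.9]
 [ 0.7 -5.1 -0.5  1.7]
 [-2.3  1.1 -2.3  1.9]
 [-0.6 -0.1 -1.9 -1. ]
 [-2.3 -1.6 -0.4 -0. ]
 [-3.1 -0.2 -0.3 -0.4]]
0.66 [403.0, 264.7, 520.8, 388.2] ((464.17352294921875, 325.052490234375), (96.60535430908203, 82.79778289794922), 45.64374542236328)
0.6 [317.2, 145.5, 384.5, 210.7] ((350.0332336425781, 174.11001586914062), (66.13924407958984, 64.02019500732422), 85.71085357666016)
0.58 [397.1, 127.2, 454.2, 187.0] ((426.2495422363281, 155.82962036132812), (51.70331954956055, 58.278831481933594), 82.23483276367188)
0.55 [328.2, 279.7, 377.2, 331.7] ((353.0, 305.0), (52.0, 46.0), 90.0)
0.2 [159.3, 174.7, 200.8, 207.9] ((176.25001525878906, 192.75001525878906), (39.59797668457031, 30.405588150024414), 45.0)
grip [ 0.63378405 -0.12884528  0.11887411] [-0.00345315  0.00198684 -0.00077282]
pausepanel [ 0.47825956 -0.00289773  0.08956658] [-0.00550999  0.0037627  -0.00027964]
```

View pics/topc.png

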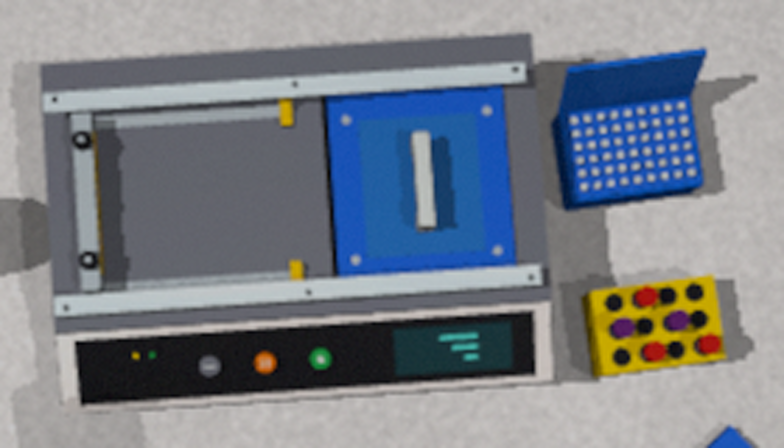

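View pics/scenec.png

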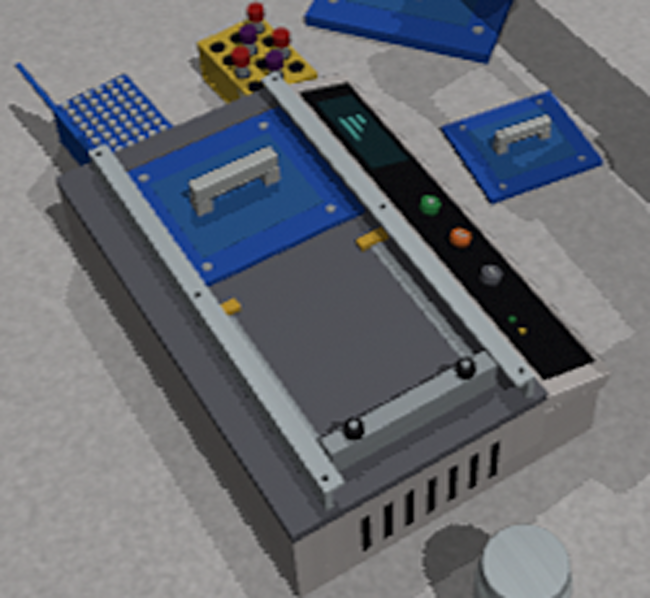

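Run:
```python
from cal import *
S={c:cam(bot.snapshot(c)) for c in('scene','top')}
t=[(54,99),(295,84),(516,70),(66,308),(308,292),(531,278)]
s=[(324,478),(197,294),(98,153),(521,370),(382,206),(276,80)]
P=[]
for a,b in zip(t,s):
    b=np.array(b)/2.6+150; a=np.array(a)/2.8+[200,110]
    p=onz(*S['top'],a,.137);q=onz(*S['scene'],b,.137)
    c1,d1=ray(*S['scene'],b);c2,d2=ray(*S['top'],a)
    tt=np.linalg.lstsq(np.c_[d1,-d2],c2-c1,rcond=None)[0];m=(c1+d1*tt[0]+c2+d2*tt[1])/2
    P.append((p+q)/2);print(np.round(p,4),np.round(q,4),np.round(m,4))
P=np.array(P)
v=(P[0]-P[2]+P[3]-P[5]); print('yaw',np.arctan2(-v[0],v[1])); print('mid',P[[1,4]].mean(0),np.linalg.norm(P[1]-P[4]), P[0]-P[2],P[3]-P[5])
```

```text
[0.6915 0.177  0.137 ] [0.6904 0.179  0.137 ] [0.6909 0.1777 0.1356]
[ 0.7078 -0.0234  0.137 ] [ 0.7062 -0.0202  0.137 ] [ 0.707  -0.0227  0.135 ]
[ 0.723  -0.2077  0.137 ] [ 0.7221 -0.2042  0.137 ] [ 0.7225 -0.2075  0.1345]
[0.517  0.1622 0.137 ] [0.5157 0.1649 0.137 ] [0.5161 0.1632 0.1354]
[ 0.5337 -0.0371  0.137 ] [ 0.5326 -0.0344  0.137 ] [ 0.5329 -0.0365  0.1353]
[ 0.5485 -0.2214  0.137 ] [ 0.5474 -0.216   0.137 ] [ 0.5474 -0.221   0.1331]
yaw 0.08229996848101906
mid [ 0.62007523 -0.02876103  0.137     ] 0.17441293980887504 [-3.15920004e-02  3.83962014e-01  5.55111512e-17] [-3.16121850e-02  3.82276687e-01 -5.55111512e-17]
```

```bash
cat > plan.py <<'E'
from cal import *
from scipy.spatial.transform import Rotation as R
def rot(q): return R.from_quat([q[1],q[2],q[3],q[0]])
def rel(pos,Rt):
    s=bot.state(); R0=rot(s['tool_rot']); sh=R0.inv().apply(np.array(pos)-s['tcp_pos']); w=(R0.inv()*Rt).as_rotvec()
    print('shift',np.round(sh,4),'turn',np.round(w,4),'deg',np.degrees(np.linalg.norm(w)).round(1))
YAW=0.082
def Rtool(tilt,flip=1,yaw=YAW):
    # tool x = flip*incubator y, tool z = (sin tilt,0,-cos tilt)
    z=np.array([np.sin(tilt),0,-np.cos(tilt)]);x=np.array([0,flip,0]);y=np.cross(z,x)
    return R.from_euler('z',yaw)*R.from_matrix(np.c_[x,y,z])
E
python3 - <<'E'
from plan import *
s=bot.state();print(np.round(rot(s['tool_rot']).as_matrix(),3))
w=bot.snapshot('wrist');print(w['camera_matrix'],np.round(w['hand_eye'],4))
for f in(1,-1): rel([.455,-.005,.22],Rtool(np.radians(15),f))
E
```

```text
[[ 0.312  0.     0.95 ]
 [-0.95  -0.     0.312]
 [ 0.    -1.    -0.   ]]
[[371.64829954   0.         318.33859314]
 [  0.         371.64829954 245.43450032]
 [  0.           0.           1.        ]] [[ 1.000e+00  9.000e-04  3.000e-04 -1.300e-03]
 [-0.000e+00 -2.662e-01  9.639e-01 -1.840e-01]
 [ 9.000e-04 -9.639e-01 -2.662e-01  7.670e-02]
 [ 0.000e+00  0.000e+00  0.000e+00  1.000e+00]]
shift [-0.4281 -0.0191  0.4307] turn [-0.2804 -1.8172 -2.3682] deg 171.8
shift [-0.4281 -0.0191  0.4307] turn [-1.3026  0.201   0.1544] deg 76.0
```

```bash
sed -i '/^def Rtool/,$d' plan.py
cat >> plan.py <<'E'
def Rtool(tilt,flip=-1,yaw=YAW):
    # tool x = flip*incubator y, tool y (approach) = (sin tilt,0,-cos tilt)
    y=np.array([np.sin(tilt),0,-np.cos(tilt)]);x=np.array([0,flip,0]);z=np.cross(x,y)
    return R.from_euler('z',yaw)*R.from_matrix(np.c_[x,y,z])
E
python3 - <<'E'
from plan import *
for f in(1,-1): rel([.445,-.005,.22],Rtool(np.radians(15),f))
E
```

```text
shift [-0.4312 -0.0191  0.4212] turn [-0.0448 -2.8826 -0.3795] deg 166.6
shift [-0.4312 -0.0191  0.4212] turn [ 0.2606  0.2345 -0.0308] deg 20.2
```

Request:
move_arm(
  series=[
    {"x": -0.04, "y": -0.02, "z": 0.04, "jaw": 0},
    {"x": -0.08, "y": -0.03, "z": 0.08, "jaw": 0},
    {"x": -0.11, "y": -0.04, "z": 0.11, "wx": 0.06, "wy": 0.05, "jaw": 0},
    {"x": -0.14, "y": -0.04, "z": 0.14, "wx": 0.1, "wy": 0.1, "jaw": 0},
    {"x": -0.17, "y": -0.04, "z": 0.17, "wx": 0.15, "wy": 0.15, "jaw": 0},
    {"x": -0.2, "y": -0.04, "z": 0.2, "wx": 0.2, "wy": 0.2, "jaw": 0},
    {"x": -0.23, "y": -0.03, "z": 0.23, "wx": 0.26, "wy": 0.23, "wz": -0.03, "jaw": 0},
    {"x": -0.26, "y": -0.03, "z": 0.26, "wx": 0.26, "wy": 0.23, "wz": -0.03, "jaw": 0},
  ],
)

```text
invalid input at $.series[0]: expected keys wx, wy, wz, x, y, z, jaw
```

Run:
```python
from plan import *
rel([.445,-.005,.22],Rtool(np.radians(15)))
```

```text
shift [-0.4312 -0.0191  0.4212] turn [ 0.2606  0.2345 -0.0308] deg 20.2
```

All keys are needed in every row.

Request:
move_arm(
  series=[
    {"x": -0.03, "y": -0.02, "z": 0.03, "wx": 0, "wy": 0, "wz": 0, "jaw": 0},
    {"x": -0.06, "y": -0.03, "z": 0.06, "wx": 0, "wy": 0, "wz": 0, "jaw": 0},
    {"x": -0.09, "y": -0.04, "z": 0.09, "wx": 0.06, "wy": 0.05, "wz": 0, "jaw": 0},
    {"x": -0.12, "y": -0.04, "z": 0.12, "wx": 0.1, "wy": 0.1, "wz": 0, "jaw": 0},
    {"x": -0.15, "y": -0.04, "z": 0.15, "wx": 0.15, "wy": 0.15, "wz": 0, "jaw": 0},
    {"x": -0.18, "y": -0.04, "z": 0.18, "wx": 0.2, "wy": 0.2, "wz": 0, "jaw": 0},
    {"x": -0.21, "y": -0.03, "z": 0.21, "wx": 0.26, "wy": 0.23, "wz": -0.03, "jaw": 0},
    {"x": -0.24, "y": -0.03, "z": 0.24, "wx": 0.26, "wy": 0.23, "wz": -0.03, "jaw": 0},
  ],
)

```text
time_s: 2.32
tcp_pos: [0.3248, -0.2522, 0.23]
tool_rot: [0.584, -0.447, 0.413, -0.537]
wrist_force: [1.6, 0.5, 0.5]
gripper_width: 0.044
```

Run:
```python
from plan import *
rel([.445,-.005,.22],Rtool(np.radians(15)))
```

```text
shift [-0.2366  0.0464  0.1325] turn [ 0.0004 -0.0007 -0.0023] deg 0.1
```

Request:
move_arm(
  series=[
    {"x": -0.03, "y": 0.006, "z": 0.017, "wx": 0, "wy": 0, "wz": 0, "jaw": 0},
    {"x": -0.06, "y": 0.012, "z": 0.034, "wx": 0, "wy": 0, "wz": 0, "jaw": 0},
    {"x": -0.09, "y": 0.018, "z": 0.05, "wx": 0, "wy": 0, "wz": 0, "jaw": 0},
    {"x": -0.12, "y": 0.023, "z": 0.067, "wx": 0, "wy": 0, "wz": 0, "jaw": 0},
    {"x": -0.15, "y": 0.03, "z": 0.084, "wx": 0, "wy": 0, "wz": 0, "jaw": 0},
    {"x": -0.185, "y": 0.036, "z": 0.104, "wx": 0, "wy": 0, "wz": 0, "jaw": 0},
    {"x": -0.215, "y": 0.042, "z": 0.12, "wx": 0, "wy": 0, "wz": 0, "jaw": 0},
    {"x": -0.237, "y": 0.046, "z": 0.132, "wx": 0, "wy": 0, "wz": 0, "jaw": 0},
  ],
)

```text
time_s: 2.98
tcp_pos: [0.4449, -0.0018, 0.2206]
tool_rot: [0.585, -0.447, 0.413, -0.536]
wrist_force: [0.3, -0.3, -0.6]
gripper_width: 0.0004
```

```bash
cat >> plan.py <<'E'
def wray(w,s,uv):
    K=w['camera_matrix'];a=(np.array(uv)-K[:2,2])/K[0,0];r=np.linalg.norm(a)
    d=np.r_[a/r*np.sin(r),np.cos(r)] if r>0 else np.array([0,0,1.])
    H=w['hand_eye'];R0=rot(s['tool_rot'])
    return s['tcp_pos']+R0.apply(H[:3,3]),R0.apply(H[:3,:3]@d)
def wproj(w,s,P):
    R0=rot(s['tool_rot']);H=w['hand_eye'];p=H[:3,:3].T@(R0.inv().apply(P-s['tcp_pos'])-H[:3,3])
    th=np.arctan2(np.hypot(p[0],p[1]),p[2]);u=p[:2]/np.hypot(p[0],p[1])
    return w['camera_matrix'][:2,2]+w['camera_matrix'][0,0]*th*u
E
python3 - <<'E'
from plan import *
s=bot.state();w=snap('wrist','w1.png');print(s['tcp_pos'],s['wrist_force'],s['gripper_width'])
print(wproj(w,s,s['tcp_pos']+rot(s['tool_rot']).apply([0,.025,0])))
for t in ['panel_pause','pause_key','start_key','set_key','hatch','hatch_grip','hatch_right_edge','hatch_left_edge','channels','left_deck']:
    print(t,[(round(m['p'],2),np.round(m['location'],1).tolist()) for m in bot.mark_of('wrist',t)])
for t in ['pause_key','start_key','set_key']:
    for m in bot.regions_of('wrist',t): print(t,m['p'],m['rect'])
E
```

```text
[ 0.44485705 -0.00175393  0.22056822] [ 0.28104864 -0.25471223 -0.55928361] 0.00042623403242140817
[320.08176487 275.65629022]
panel_pause [(0.78, [320.8, 235.8])]Traceback (most recent call last):
  File "<stdin>", line 5, in <module>
ValueError: it knows: channels, hatch, hatch_grip, hatch_left_edge, hatch_right_edge, incubator, jar, left_deck, panel_pause, seat, tip_box, tube_rack
```

View pics/w1.png

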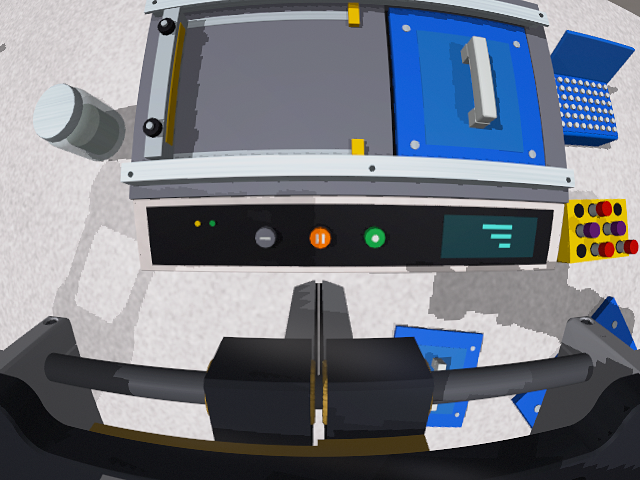

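Run:
```python
import cv2
a=cv2.imread('pics/w1.png')
cv2.imwrite('pics/w1a.png',cv2.resize(a[0:200,340:600],None,fx=3,fy=3,interpolation=2))
cv2.imwrite('pics/w1b.png',cv2.resize(a[190:340,220:420],None,fx=4,fy=4,interpolation=2))
cv2.imwrite('pics/w1c.png',cv2.resize(a[0:210,110:370],None,fx=3,fy=2.8,interpolation=2))
```

```text
(no output)
```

View pics/w1a.png

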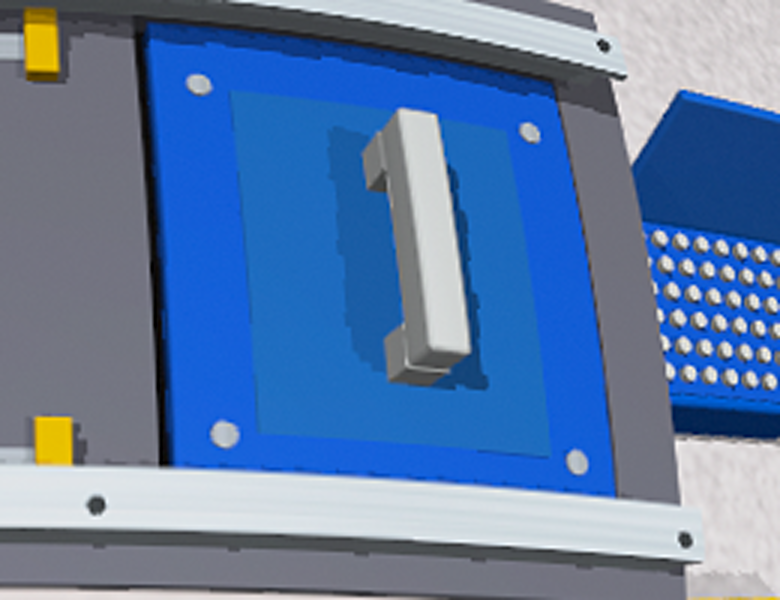

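View pics/w1b.png

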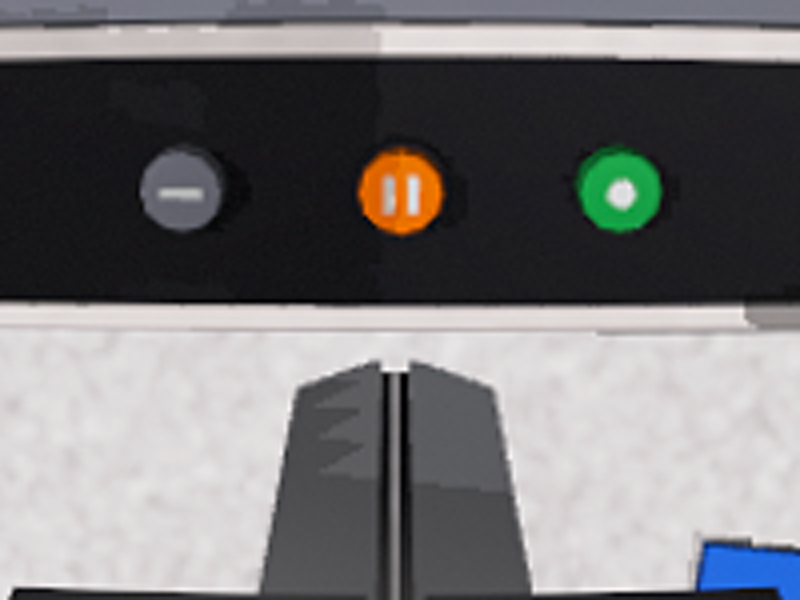

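View pics/w1c.png

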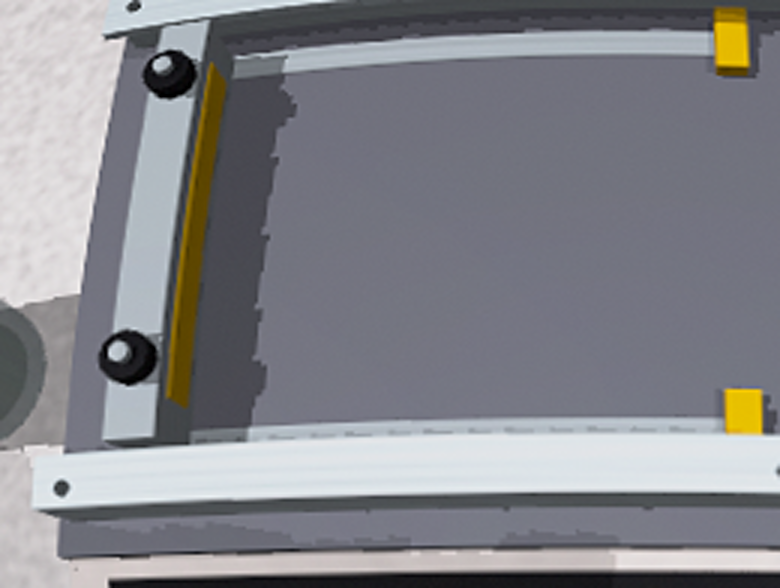

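```bash
cat > fit.py <<'E'
from plan import *
s=bot.state();w=bot.snapshot('wrist')
S={c:cam(bot.snapshot(c)) for c in('scene','top')}
n=np.array([-.2588,0,.9659])
def W(p,q):
    return np.array([*(p[:2]+R.from_euler('z',p[2]).as_matrix()[:2,:2]@np.array(q[:2])),q[2]])
A=lambda x,y:(340+x/3,y/3)
C=lambda x,y:(110+x/3,y/2.8)
T=lambda x,y:(200+x/2.8,110+y/2.8)
Sc=lambda x,y:(150+x/2.6,150+y/2.6)
# p: x,y,yaw, key cap (x,y,z of orange cap), screw half x, screw y end
wr=[('k',0,(320.2,238)),('k',.047,(265.2,237.3)),('k',-.047,(375.2,237.8))]
def res(p):
    P=W
    r=[]
    for k,dy,uv in wr:
        r+=list(wproj(w,s,P(p,(p[3],p[4]+dy,p[5])))-uv)
    for q,uv in [((.04,-.105,.143),A(418,111)),((-.04,-.105,.143),A(441,359))]:
        r+=list(wproj(w,s,P(p,q))-uv)
    # screws
    for y,x,uv in [(0,-1,A(96,505)),(-1,-1,A(685,540)),(-1,1,A(603,46)),(1,-1,C(61,488)),(1,1,C(134,6))]:
        r+=list(wproj(w,s,P(p,(x*p[6],y*p[7]+p[8],.136)))-uv)
    tt=[(1,1,(54,99)),(1,0,(295,84)),(1,-1,(516,70)),(-1,1,(66,308)),(-1,0,(308,292)),(-1,-1,(531,278))]
    ss=[(1,1,(324,478)),(1,0,(197,294)),(1,-1,(98,153)),(-1,1,(521,370)),(-1,0,(382,206)),(-1,-1,(276,80))]
    for x,y,uv in tt: r+=list(proj(*S['top'],P(p,(x*p[6],y*p[7]+p[8],.136)))-T(*uv))
    for x,y,uv in ss: r+=list(proj(*S['scene'],P(p,(x*p[6],y*p[7]+p[8],.136)))-Sc(*uv))
    r+=list(proj(*S['top'],P(p,(p[3],p[4],p[5])))-T(264,362))
    r+=list(proj(*S['scene'],P(p,(p[3],p[4],p[5])))-Sc(460,237))
    return np.array(r)
f=least_squares(res,[.62,-.025,.082,-.13,.03,.08,.087,.19,0],loss='soft_l1')
if __name__=='__main__':
    print(np.round(f.x,4));print(np.round(f.fun.reshape(-1,2),1).tolist())
    p=f.x
    def inc(uv,z):
        c,d=wray(w,s,uv);X=c+d*(z-c[2])/d[2];return R.from_euler('z',-p[2]).apply(X-[p[0],p[1],0])
    for nm,uv,z in [('bar far',C(210,20),.138),('bar near',C(157,437),.138),('ribL',A(36,440),.116),('ribR',A(73,440),.116),('frL',A(27,70),.116),('frR',A(59,70),.116),('recess',A(140,100),.11),('recess',A(158,440),.11),('hatch l',A(150,100),.11),('hatch l',A(170,440),.11),('hatch r',A(610,440),.11)]:
        print(nm,np.round(inc(uv,z),4))
    print('cap world',W(p,p[3:6]))
E
python3 fit.py
```

```text
[ 6.188e-01 -2.150e-02  8.690e-02 -1.407e-01  3.530e-02  1.026e-01
  8.750e-02  1.928e-01  4.000e-04]
[[0.1, -0.4], [0.1, 0.2], [0.0, -0.0], [-1.0, -1.3], [2.4, -2.7], [-6.3, 0.1], [2.1, 0.6], [2.6, 0.8], [2.3, -0.3], [2.1, -0.7], [-0.6, 1.0], [-4.2, 0.8], [-1.0, 0.2], [-0.5, 0.9], [-3.7, 0.9], [-0.4, 0.1], [0.4, -0.2], [1.4, 2.5], [-0.4, 0.0], [-0.1, -0.4], [1.6, 1.9], [-1.2, -0.8], [-1.1, 0.7], [0.2, -0.1]]
bar far [0.0734 0.1657 0.138 ]
bar near [-0.0744  0.1647  0.138 ]
ribL [-0.0649  0.0091  0.116 ]
ribR [-0.0647 -0.0012  0.116 ]
frL [0.0579 0.0092 0.116 ]
frR [ 0.0583 -0.0007  0.116 ]
recess [ 0.0522 -0.0267  0.11  ]
recess [-0.0624 -0.0266  0.11  ]
hatch l [ 0.0525 -0.0299  0.11  ]
hatch l [-0.0622 -0.0302  0.11  ]
hatch r [-0.0508 -0.1812  0.11  ]
cap world [0.47560063 0.00146284 0.10256359]
```

```bash
sed -i "s/(0,-1,A(96,505)),//; s/(1,0,(295,84)),//; s/(-1,0,(308,292)),//; s/(1,0,(197,294)),//; s/(-1,0,(382,206)),//" fit.py; python3 fit.py
python3 - <<'E'
from fit import *
p=f.x; np.save('p.npy',p)
cap=W(p,p[3:6]); Rt=Rtool(np.radians(15),yaw=p[2]); tip=Rt.apply([0,1,0])
rel(cap-tip*(.025+.008),Rt)
E
```

```text
[ 0.6175 -0.0265  0.0803 -0.1407  0.0353  0.0999  0.0875  0.1924  0.0034]
[[-0.1, -0.4], [0.3, 0.1], [-0.6, -0.0], [-1.0, -1.4], [2.4, -2.6], [-0.7, 0.4], [0.0, 0.1], [-0.7, -0.2], [-0.7, -0.6], [0.6, 1.2], [0.0, 1.4], [0.3, 1.1], [0.1, 1.4], [-0.1, -1.4], [0.5, -1.1], [-0.4, -1.1], [-0.3, -1.5], [0.7, 1.3], [-0.3, -0.7]]
bar far [0.0728 0.1653 0.138 ]
bar near [-0.0745  0.1643  0.138 ]
ribL [-0.065  0.009  0.116]
ribR [-0.0648 -0.0014  0.116 ]
frL [0.0576 0.0091 0.116 ]
frR [ 0.0581 -0.0008  0.116 ]
recess [ 0.052  -0.0268  0.11  ]
recess [-0.0624 -0.0268  0.11  ]
hatch l [ 0.0523 -0.03    0.11  ]
hatch l [-0.0622 -0.0303  0.11  ]
hatch r [-0.0507 -0.1814  0.11  ]
cap world [ 0.47440056 -0.00262832  0.09986735]
shift [ 0.0005  0.0916 -0.0019] turn [ 0.0003  0.0015 -0.0028] deg 0.2
```

```bash
sed -i "s/^s=bot.state();w=bot.snapshot('wrist')/w=bot.snapshot('wrist');s=dict(tcp_pos=np.array([0.44485705,-0.00175393,0.22056822]),tool_rot=np.array([.585,-.447,.413,-.536]))/" fit.py; python3 fit.py
python3 - <<'E'
from fit import *
p=f.x; np.save('p.npy',p)
s2=bot.state(); w2=snap('wrist','w2.png'); print(s2['tcp_pos'],s2['tool_rot'],s2['dq'].round(4))
im=w2['image'][:,:,::-1].copy()
for q in [(p[3],p[4]+d,p[5]) for d in(-.047,0,.047)]+[(.04,-.105,.143),(-.04,-.105,.143)]+[(x*p[6],y*p[7]+p[8],.136) for x in(-1,1) for y in (-1,1)]+[(x,-.027,.11) for x in (-.06,.06)]+[(x,y,.138) for x in (-.07,.07) for y in (.1655,)]:
    u=wproj(w2,s2,W(p,q)); cv2.drawMarker(im,tuple(int(round(a)) for a in u),(255,0,255),cv2.MARKER_CROSS,7,1)
cv2.imwrite('pics/w2o.png',im)
E
```

```text
[ 0.6184 -0.023   0.0819 -0.1407  0.0353  0.1021  0.0876  0.1925  0.0028]
[[0.1, -0.4], [0.2, 0.1], [-0.1, 0.0], [-1.1, -1.2], [2.4, -2.5], [0.0, 0.6], [0.6, 0.4], [0.4, -0.1], [0.4, -0.2], [-0.8, 0.8], [-1.2, 0.8], [-1.0, 0.8], [-1.0, 0.8], [0.3, 0.0], [0.3, -0.0], [0.1, 0.0], [-0.3, -0.6], [-0.7, 0.8], [0.1, -0.2]]
bar far [0.0735 0.1659 0.138 ]
bar near [-0.0744  0.1648  0.138 ]
ribL [-0.0649  0.0091  0.116 ]
ribR [-0.0646 -0.0013  0.116 ]
frL [0.058  0.0092 0.116 ]
frR [ 0.0585 -0.0007  0.116 ]
recess [ 0.0524 -0.0267  0.11  ]
recess [-0.0623 -0.0267  0.11  ]
hatch l [ 0.0526 -0.0299  0.11  ]
hatch l [-0.0621 -0.0302  0.11  ]
hatch r [-0.0507 -0.1813  0.11  ]
cap world [0.47534316 0.00069686 0.10212758]
[ 0.44435804 -0.00479298  0.22023284] [ 0.58378841 -0.44708876  0.41339552 -0.53703527] [ 0.0049  0.0001 -0.0011  0.0018  0.0015  0.0011]
```

View pics/w2o.png

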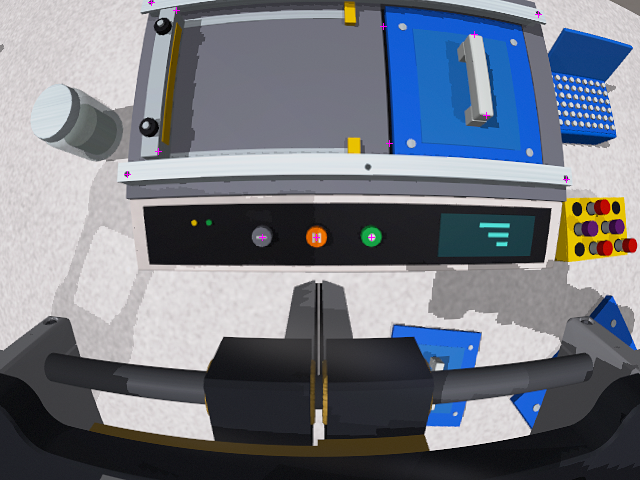

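```bash
sed -i 's/YAW=0.082/YAW=0.0819/' plan.py
cat >> plan.py <<'E'
INC=np.array([.6184,-.023,0]); RI=R.from_euler('z',YAW)
def Wd(q): return INC+RI.apply(np.array(q,float))
CAP=Wd([-.1407,.0353,.1021]); R15=Rtool(np.radians(15)); TIP=R15.apply([0,1,0])
def incp():
    s=bot.state(); return RI.inv().apply(s['tcp_pos']-INC), s
E
python3 -c "
from plan import *
rel(CAP-TIP*(.025+.007),R15)"
```

```text
shift [-0.0026  0.0902 -0.0004] turn [ 0.0004 -0.0009 -0.0024] deg 0.1
```

Request:
move_arm(
  series=[
    {"x": -0.002, "y": 0.025, "z": 0, "wx": 0, "wy": 0, "wz": 0, "jaw": 0},
    {"x": -0.0026, "y": 0.045, "z": 0, "wx": 0, "wy": 0, "wz": 0, "jaw": 0},
    {"x": -0.0026, "y": 0.062, "z": -0.0004, "wx": 0, "wy": 0, "wz": 0, "jaw": 0},
    {"x": -0.0026, "y": 0.074, "z": -0.0004, "wx": 0, "wy": 0, "wz": 0, "jaw": 0},
    {"x": -0.0026, "y": 0.083, "z": -0.0004, "wx": 0, "wy": 0, "wz": 0, "jaw": 0},
    {"x": -0.0026, "y": 0.087, "z": -0.0004, "wx": 0, "wy": 0, "wz": 0, "jaw": 0},
    {"x": -0.0026, "y": 0.09, "z": -0.0004, "wx": 0, "wy": 0, "wz": 0, "jaw": 0},
    {"x": -0.0026, "y": 0.09, "z": -0.0004, "wx": 0, "wy": 0, "wz": 0, "jaw": 0},
  ],
)

```text
time_s: 4.55
tcp_pos: [0.4671, -0.0, 0.1331]
tool_rot: [0.584, -0.447, 0.413, -0.537]
wrist_force: [-0.1, 0.5, 0.1]
gripper_width: 0.0005
```

Run:
```python
from plan import *
for i in range(4):
    s=bot.state(); print(s['tcp_pos'].round(5),s['wrist_force'].round(2)); w=bot.snapshot('top')
rel(CAP-TIP*(.025),R15)
w=snap('wrist','w3.png')
```

```text
[ 4.6707e-01 -2.0000e-05  1.3308e-01] [-0.08  0.47  0.06]
[ 4.6728e-01 -8.0000e-05  1.3356e-01] [-0.17 -0.65 -0.13]
[ 4.6739e-01 -1.3000e-04  1.3382e-01] [-0.5  -0.14 -0.42]
[ 4.6743e-01 -1.6000e-04  1.3394e-01] [-0.95  0.13 -1.66]
shift [-0.0002  0.0078 -0.0006] turn [-0.001  -0.0007 -0.0019] deg 0.1
```

View pics/w3.png

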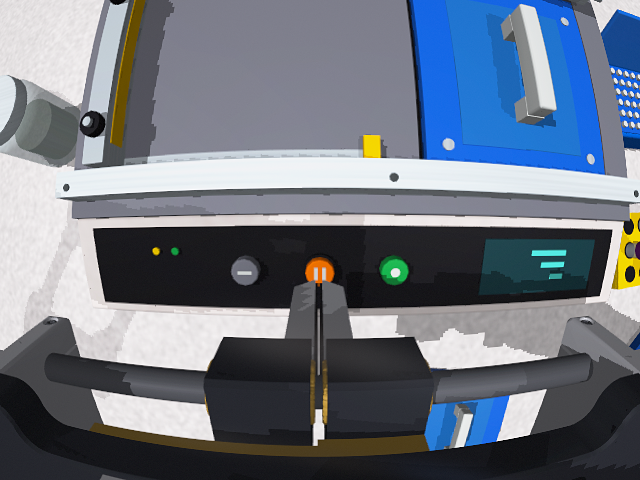

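Request:
move_arm(
  series=[
    {"x": 0, "y": 0.001, "z": -0.0003, "wx": 0, "wy": 0, "wz": 0, "jaw": 0},
    {"x": 0, "y": 0.002, "z": -0.0006, "wx": 0, "wy": 0, "wz": 0, "jaw": 0},
    {"x": 0, "y": 0.003, "z": -0.0006, "wx": 0, "wy": 0, "wz": 0, "jaw": 0},
    {"x": 0, "y": 0.0035, "z": -0.0006, "wx": 0, "wy": 0, "wz": 0, "jaw": 0},
    {"x": 0, "y": 0.004, "z": -0.0006, "wx": 0, "wy": 0, "wz": 0, "jaw": 0},
    {"x": 0, "y": 0.004, "z": -0.0006, "wx": 0, "wy": 0, "wz": 0, "jaw": 0},
    {"x": 0, "y": 0.004, "z": -0.0006, "wx": 0, "wy": 0, "wz": 0, "jaw": 0},
    {"x": 0, "y": 0.004, "z": -0.0006, "wx": 0, "wy": 0, "wz": 0, "jaw": 0},
  ],
)

```text
time_s: 5.47
tcp_pos: [0.4678, -0.0001, 0.1299]
tool_rot: [0.584, -0.447, 0.413, -0.537]
wrist_force: [0.1, 0.6, 0.0]
gripper_width: 0.0006
```

```bash
cat > st.py <<'E'
from plan import *
fs=[]
for i in range(3):
    s=bot.state(); fs.append(-TIP@s['wrist_force']); ps=TIP@(s['tcp_pos']+.025*TIP-CAP); 
    if i<2: w=bot.snapshot('wrist')
print('depth past nominal cap mm',round(ps*1e3,2),'axial F',np.round(fs,2))
rel(CAP-TIP*.025,R15)
E
python3 st.py
```

```text
depth past nominal cap mm -3.79 axial F [-0.03  0.11 -0.06]
shift [-0.0001  0.0038  0.0001] turn [-0.0009 -0.0008 -0.0019] deg 0.1
```

Request:
move_arm(
  series=[
    {"x": 0, "y": 0.0003, "z": 0, "wx": 0, "wy": 0, "wz": 0, "jaw": 0},
    {"x": 0, "y": 0.0006, "z": 0, "wx": 0, "wy": 0, "wz": 0, "jaw": 0},
    {"x": 0, "y": 0.0009, "z": 0, "wx": 0, "wy": 0, "wz": 0, "jaw": 0},
    {"x": 0, "y": 0.0012, "z": 0, "wx": 0, "wy": 0, "wz": 0, "jaw": 0},
    {"x": 0, "y": 0.0015, "z": 0, "wx": 0, "wy": 0, "wz": 0, "jaw": 0},
    {"x": 0, "y": 0.0015, "z": 0, "wx": 0, "wy": 0, "wz": 0, "jaw": 0},
    {"x": 0, "y": 0.0015, "z": 0, "wx": 0, "wy": 0, "wz": 0, "jaw": 0},
    {"x": 0, "y": 0.0015, "z": 0, "wx": 0, "wy": 0, "wz": 0, "jaw": 0},
  ],
)

```text
time_s: 6.23
tcp_pos: [0.4682, -0.0001, 0.1284]
tool_rot: [0.584, -0.447, 0.413, -0.537]
wrist_force: [-0.3, 0.7, 0.7]
gripper_width: 0.0006
```

```bash
python3 st.py
```

```text
depth past nominal cap mm -2.31 axial F [ 0.75  0.83 -0.5 ]
shift [-0.0001  0.0023  0.    ] turn [-0.001  -0.0007 -0.0019] deg 0.1
```

Request:
move_arm(
  series=[
    {"x": 0, "y": 0.0003, "z": 0, "wx": 0, "wy": 0, "wz": 0, "jaw": 0},
    {"x": 0, "y": 0.0006, "z": 0, "wx": 0, "wy": 0, "wz": 0, "jaw": 0},
    {"x": 0, "y": 0.0008, "z": 0, "wx": 0, "wy": 0, "wz": 0, "jaw": 0},
    {"x": 0, "y": 0.0008, "z": 0, "wx": 0, "wy": 0, "wz": 0, "jaw": 0},
    {"x": 0, "y": 0.0008, "z": 0, "wx": 0, "wy": 0, "wz": 0, "jaw": 0},
    {"x": 0, "y": 0.0008, "z": 0, "wx": 0, "wy": 0, "wz": 0, "jaw": 0},
    {"x": 0, "y": 0.0008, "z": 0, "wx": 0, "wy": 0, "wz": 0, "jaw": 0},
    {"x": 0, "y": 0.0008, "z": 0, "wx": 0, "wy": 0, "wz": 0, "jaw": 0},
  ],
)

```text
time_s: 7.0
tcp_pos: [0.4684, -0.0001, 0.1277]
tool_rot: [0.584, -0.447, 0.413, -0.537]
wrist_force: [-0.5, 0.2, -0.2]
gripper_width: 0.0006
```

```bash
python3 st.py
```

```text
depth past nominal cap mm -1.52 axial F [-0.07  0.76  0.12]
shift [-0.0001  0.0015  0.    ] turn [-0.001  -0.0008 -0.0019] deg 0.1
```

Request:
move_arm(
  series=[
    {"x": 0, "y": 0.0003, "z": 0, "wx": 0, "wy": 0, "wz": 0, "jaw": 0},
    {"x": 0, "y": 0.0006, "z": 0, "wx": 0, "wy": 0, "wz": 0, "jaw": 0},
    {"x": 0, "y": 0.0008, "z": 0, "wx": 0, "wy": 0, "wz": 0, "jaw": 0},
    {"x": 0, "y": 0.0008, "z": 0, "wx": 0, "wy": 0, "wz": 0, "jaw": 0},
    {"x": 0, "y": 0.0008, "z": 0, "wx": 0, "wy": 0, "wz": 0, "jaw": 0},
    {"x": 0, "y": 0.0008, "z": 0, "wx": 0, "wy": 0, "wz": 0, "jaw": 0},
    {"x": 0, "y": 0.0008, "z": 0, "wx": 0, "wy": 0, "wz": 0, "jaw": 0},
    {"x": 0, "y": 0.0008, "z": 0, "wx": 0, "wy": 0, "wz": 0, "jaw": 0},
  ],
)

```text
time_s: 7.77
tcp_pos: [0.4687, -0.0001, 0.127]
tool_rot: [0.584, -0.447, 0.413, -0.537]
wrist_force: [-0.3, -0.5, 0.2]
gripper_width: 0.0002
```

```bash
python3 st.py
```

```text
depth past nominal cap mm -0.74 axial F [0.28 0.7  0.51]
shift [-0.0002  0.0007  0.    ] turn [-0.0011 -0.0007 -0.0019] deg 0.1
```

Request:
move_arm(
  series=[
    {"x": 0, "y": 0.0002, "z": 0, "wx": 0, "wy": 0, "wz": 0, "jaw": 0},
    {"x": 0, "y": 0.0004, "z": 0, "wx": 0, "wy": 0, "wz": 0, "jaw": 0},
    {"x": 0, "y": 0.0006, "z": 0, "wx": 0, "wy": 0, "wz": 0, "jaw": 0},
    {"x": 0, "y": 0.0006, "z": 0, "wx": 0, "wy": 0, "wz": 0, "jaw": 0},
    {"x": 0, "y": 0.0006, "z": 0, "wx": 0, "wy": 0, "wz": 0, "jaw": 0},
    {"x": 0, "y": 0.0006, "z": 0, "wx": 0, "wy": 0, "wz": 0, "jaw": 0},
    {"x": 0, "y": 0.0006, "z": 0, "wx": 0, "wy": 0, "wz": 0, "jaw": 0},
    {"x": 0, "y": 0.0006, "z": 0, "wx": 0, "wy": 0, "wz": 0, "jaw": 0},
  ],
)

```text
time_s: 8.53
tcp_pos: [0.4688, -0.0, 0.1264]
tool_rot: [0.584, -0.447, 0.413, -0.537]
wrist_force: [-0.1, 0.3, -0.3]
gripper_width: 0.0007
```

```bash
python3 st.py
```

```text
depth past nominal cap mm -0.11 axial F [-0.29 -0.4  -0.36]
shift [-0.0001  0.0001  0.    ] turn [-0.001  -0.0007 -0.0019] deg 0.1
```

Request:
move_arm(
  series=[
    {"x": 0, "y": 0.0002, "z": 0, "wx": 0, "wy": 0, "wz": 0, "jaw": 0},
    {"x": 0, "y": 0.0004, "z": 0, "wx": 0, "wy": 0, "wz": 0, "jaw": 0},
    {"x": 0, "y": 0.0006, "z": 0, "wx": 0, "wy": 0, "wz": 0, "jaw": 0},
    {"x": 0, "y": 0.0007, "z": 0, "wx": 0, "wy": 0, "wz": 0, "jaw": 0},
    {"x": 0, "y": 0.0007, "z": 0, "wx": 0, "wy": 0, "wz": 0, "jaw": 0},
    {"x": 0, "y": 0.0007, "z": 0, "wx": 0, "wy": 0, "wz": 0, "jaw": 0},
    {"x": 0, "y": 0.0007, "z": 0, "wx": 0, "wy": 0, "wz": 0, "jaw": 0},
    {"x": 0, "y": 0.0007, "z": 0, "wx": 0, "wy": 0, "wz": 0, "jaw": 0},
  ],
)

```text
time_s: 9.3
tcp_pos: [0.469, -0.0, 0.1257]
tool_rot: [0.584, -0.447, 0.413, -0.537]
wrist_force: [0.1, 0.1, 0.2]
gripper_width: 0.0007
```

```bash
python3 st.py
```

```text
depth past nominal cap mm 0.56 axial F [ 0.18 -0.27 -0.94]
shift [-0.0002 -0.0006 -0.    ] turn [-0.0011 -0.0008 -0.0019] deg 0.1
```

Request:
move_arm(
  series=[
    {"x": 0, "y": 0.0002, "z": 0, "wx": 0, "wy": 0, "wz": 0, "jaw": 0},
    {"x": 0, "y": 0.0004, "z": 0, "wx": 0, "wy": 0, "wz": 0, "jaw": 0},
    {"x": 0, "y": 0.0006, "z": 0, "wx": 0, "wy": 0, "wz": 0, "jaw": 0},
    {"x": 0, "y": 0.0007, "z": 0, "wx": 0, "wy": 0, "wz": 0, "jaw": 0},
    {"x": 0, "y": 0.0007, "z": 0, "wx": 0, "wy": 0, "wz": 0, "jaw": 0},
    {"x": 0, "y": 0.0007, "z": 0, "wx": 0, "wy": 0, "wz": 0, "jaw": 0},
    {"x": 0, "y": 0.0007, "z": 0, "wx": 0, "wy": 0, "wz": 0, "jaw": 0},
    {"x": 0, "y": 0.0007, "z": 0, "wx": 0, "wy": 0, "wz": 0, "jaw": 0},
  ],
)

```text
time_s: 10.07
tcp_pos: [0.4692, 0.0, 0.125]
tool_rot: [0.584, -0.447, 0.413, -0.537]
wrist_force: [-0.1, -0.1, -0.2]
gripper_width: 0.0007
```

```bash
python3 st.py
```

```text
depth past nominal cap mm 1.26 axial F [-0.19  0.4  -0.17]
shift [-0.0002 -0.0013  0.    ] turn [-0.0011 -0.0008 -0.0019] deg 0.1
```

Look before going on.

Run:
```python
from plan import *
w=bot.snapshot('wrist');a=w['image'][:,:,::-1][220:320,240:400];cv2.imwrite('pics/w4.png',cv2.resize(a,None,fx=5,fy=5,interpolation=2))
w=bot.snapshot('scene');a=w['image'][:,:,::-1][200:290,270:390];cv2.imwrite('pics/s4.png',cv2.resize(a,None,fx=6,fy=6,interpolation=2))
```

```text
(no output)
```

View pics/w4.png

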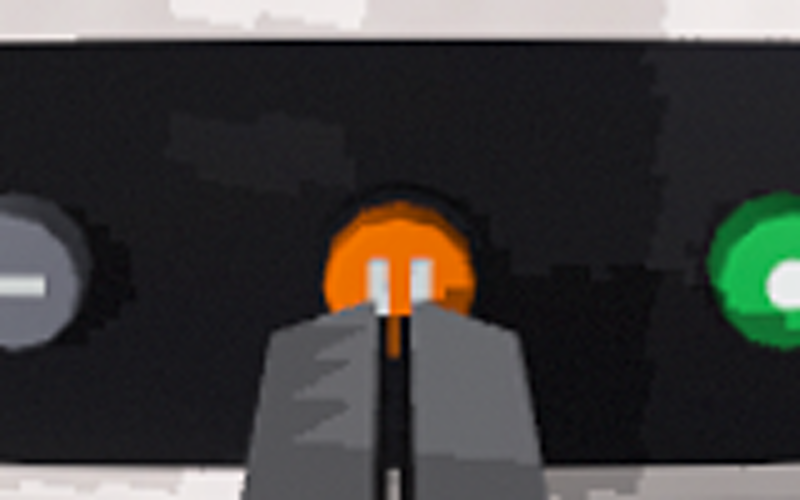

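View pics/s4.png

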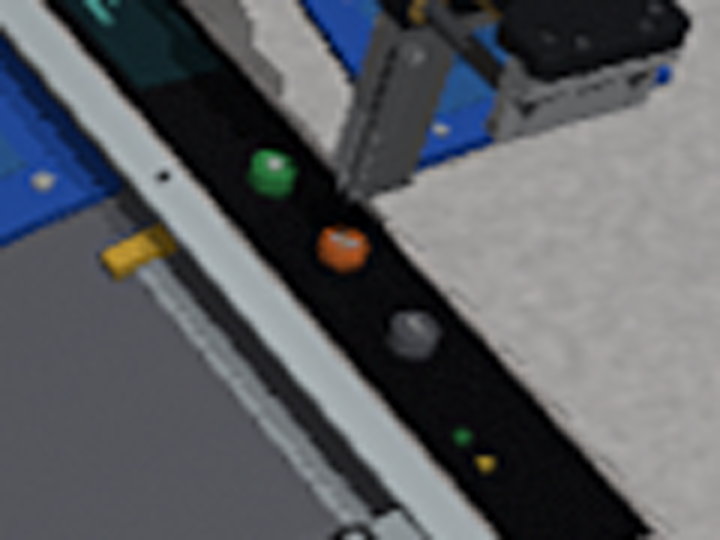

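Run:
```python
from plan import *
print(bot.state()['time_s'])
s=bot.state();w=bot.snapshot('wrist');R0=rot(s['tool_rot']);S={c:cam(bot.snapshot(c)) for c in('scene','top')}
for z in(-.008,0,.008):
    for y in(0,.006,.015,.025):
        P=s['tcp_pos']+R0.apply([0,y,z]);print(z,y,wproj(w,s,P).round(1),proj(*S['scene'],P).round(1))
print('cap',[proj(*S['scene'],CAP).round(1),wproj(w,s,CAP).round(1)])
snap('top','t4.png')
a=cv2.imread('pics/t4.png')[200:290,240:360];cv2.imwrite('pics/t4c.png',cv2.resize(a,None,fx=6,fy=6,interpolation=2))
```

```text
10.2667
-0.008 0 [320.2 305.2] [332.4 232.3]
-0.008 0.006 [320.2 300.7] [331.8 234.3]
-0.008 0.015 [320.1 294.5] [330.8 237.2]
-0.008 0.025 [320. 288.] [329.7 240.5]
0 0 [320.3 291.7] [329.6 233.1]
0 0.006 [320.2 287.5] [328.9 235.1]
0 0.015 [320.2 281.6] [327.9 238. ]
0 0.025 [320.1 275.7] [326.9 241.3]
0.008 0 [320.3 277.7] [326.7 233.9]
0.008 0.006 [320.3 273.8] [326.1 235.9]
0.008 0.015 [320.2 268.5] [325.1 238.9]
0.008 0.025 [320.1 263. ] [324.  242.1]
cap [array([327. , 240.9]), array([319.9, 276.4])]
```

View pics/t4c.png

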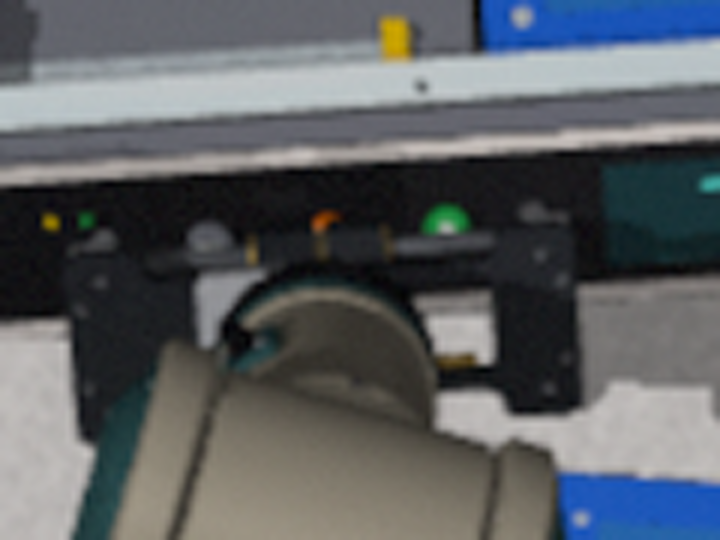

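```bash
python3 - <<'E'
from plan import *
print(bot.tips_ahead, [a for a in dir(bot) if a[0]!='_'])
E
python3 -c "
import cv2
a=cv2.imread('pics/s4.png');print(a.shape)
import sys
sys.path.insert(0,'.')
from h import *
s=bot.snapshot('scene');a=s['image'][:,:,::-1][170:290,290:410];cv2.imwrite('pics/s5.png',cv2.resize(a,None,fx=5,fy=5,interpolation=0))"
```

```text
0.025 ['IKError', 'job_done', 'mark_of', 'regions_of', 'snapshot', 'state', 'tips_ahead']
(540, 720, 3)
```

View pics/s5.png

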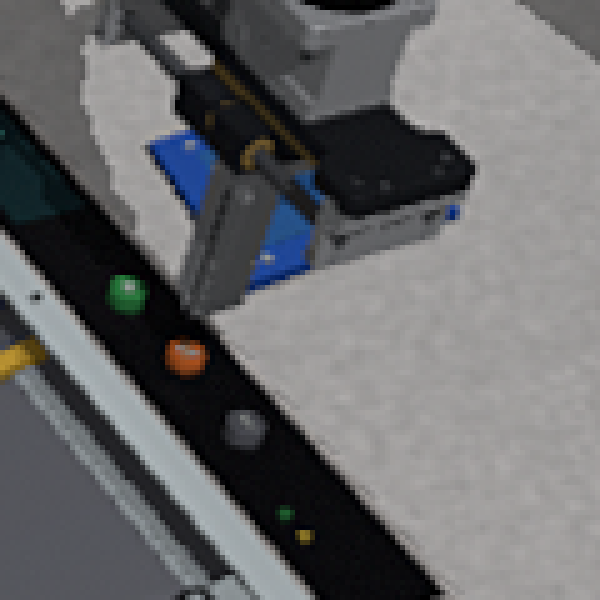

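Run:
```python
from plan import *
S={c:cam(bot.snapshot(c)) for c in('scene','top')}
P0=np.array([.17954,-.54567,.20004]);x=np.array([.312,-.95,0]);z=np.array([.95,.312,0])
for d in(-.047,.047):
    for dz in(-.025,0,.025): print(d,dz,proj(*S['scene'],P0+d*x+[0,0,dz]).round(1))
a=cv2.imread('pics/scene1.png')[0:80,260:380];cv2.imwrite('pics/s1z.png',cv2.resize(a,None,fx=6,fy=6,interpolation=0))
```

```text
-0.047 -0.025 [336.1  66.4]
-0.047 0 [336.5  58.4]
-0.047 0.025 [336.9  50.3]
0.047 -0.025 [312.1  53.8]
0.047 0 [312.2  46. ]
0.047 0.025 [312.3  37.9]
```

View pics/s1z.png

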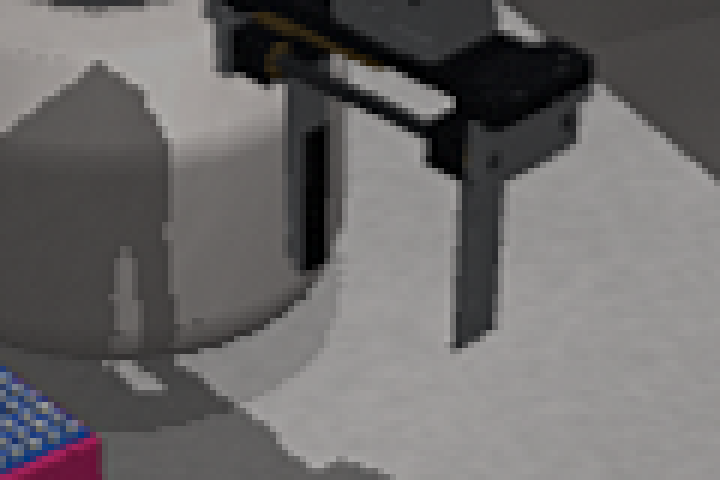

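Request:
move_arm(
  series=[
    {"x": 0, "y": 0.0003, "z": 0, "wx": 0, "wy": 0, "wz": 0, "jaw": 0},
    {"x": 0, "y": 0.0006, "z": 0, "wx": 0, "wy": 0, "wz": 0, "jaw": 0},
    {"x": 0, "y": 0.0009, "z": 0, "wx": 0, "wy": 0, "wz": 0, "jaw": 0},
    {"x": 0, "y": 0.0012, "z": 0, "wx": 0, "wy": 0, "wz": 0, "jaw": 0},
    {"x": 0, "y": 0.0015, "z": 0, "wx": 0, "wy": 0, "wz": 0, "jaw": 0},
    {"x": 0, "y": 0.0015, "z": 0, "wx": 0, "wy": 0, "wz": 0, "jaw": 0},
    {"x": 0, "y": 0.0015, "z": 0, "wx": 0, "wy": 0, "wz": 0, "jaw": 0},
    {"x": 0, "y": 0.0015, "z": 0, "wx": 0, "wy": 0, "wz": 0, "jaw": 0},
  ],
)

```text
time_s: 11.28
tcp_pos: [0.4696, 0.0, 0.1236]
tool_rot: [0.584, -0.447, 0.413, -0.537]
wrist_force: [0.1, -0.2, -0.5]
gripper_width: 0.0003
```

```bash
python3 st.py
```

```text
depth past nominal cap mm 2.76 axial F [-0.51 -1.12  0.18]
shift [-0.0002 -0.0028  0.    ] turn [-0.001  -0.0008 -0.0019] deg 0.1
```

Request:
move_arm(
  series=[
    {"x": 0.0002, "y": 0.002, "z": 0, "wx": 0, "wy": 0, "wz": 0, "jaw": 0},
    {"x": 0.0002, "y": 0.004, "z": 0, "wx": 0, "wy": 0, "wz": 0, "jaw": 0},
    {"x": 0.0002, "y": 0.006, "z": 0, "wx": 0, "wy": 0, "wz": 0, "jaw": 0},
    {"x": 0.0002, "y": 0.008, "z": 0, "wx": 0, "wy": 0, "wz": 0, "jaw": 0},
    {"x": 0.0002, "y": 0.0095, "z": 0, "wx": 0, "wy": 0, "wz": 0, "jaw": 0},
    {"x": 0.0002, "y": 0.011, "z": 0, "wx": 0, "wy": 0, "wz": 0, "jaw": 0},
    {"x": 0.0002, "y": 0.012, "z": 0, "wx": 0, "wy": 0, "wz": 0, "jaw": 0},
    {"x": 0.0002, "y": 0.012, "z": 0, "wx": 0, "wy": 0, "wz": 0, "jaw": 0},
  ],
)

```text
time_s: 12.05
tcp_pos: [0.4726, 0.0001, 0.1117]
tool_rot: [0.584, -0.447, 0.413, -0.537]
wrist_force: [0.7, -0.9, 0.8]
gripper_width: 0.0002
```

```bash
python3 st.py
python3 - <<'E'
from plan import *
w=bot.snapshot('wrist');a=w['image'][:,:,::-1][220:320,240:400];a=cv2.resize(a,None,fx=4,fy=4,interpolation=2)
w=bot.snapshot('scene');b=w['image'][:,:,::-1][190:265,280:400];b=cv2.resize(b,(640,400),interpolation=2);cv2.imwrite('pics/ws6.png',cv2.resize(np.vstack([a,b]),(600,600)))
E
```

```text
depth past nominal cap mm 14.8 axial F [0.58 0.14 0.69]
shift [-0.0004 -0.0148 -0.    ] turn [-0.0011 -0.0008 -0.0019] deg 0.1
```

View pics/ws6.png

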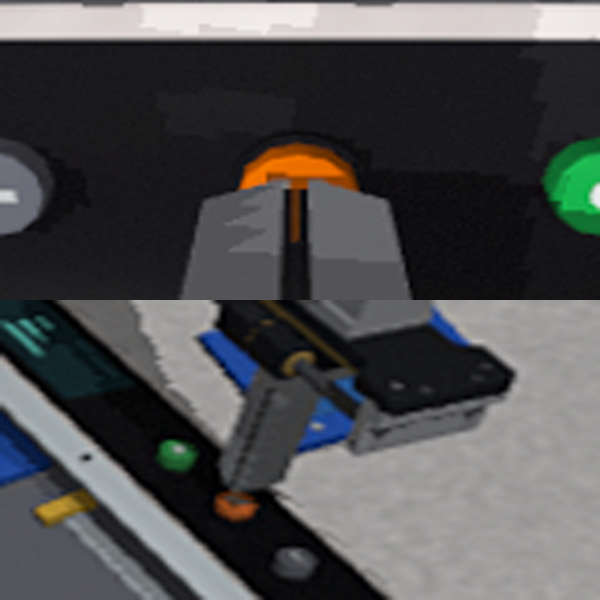

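Request:
move_arm(
  series=[
    {"x": -0.0003, "y": 0.001, "z": 0, "wx": 0, "wy": 0, "wz": 0, "jaw": 0},
    {"x": -0.0003, "y": 0.002, "z": 0, "wx": 0, "wy": 0, "wz": 0, "jaw": 0},
    {"x": -0.0003, "y": 0.003, "z": 0, "wx": 0, "wy": 0, "wz": 0, "jaw": 0},
    {"x": -0.0003, "y": 0.004, "z": 0, "wx": 0, "wy": 0, "wz": 0, "jaw": 0},
    {"x": -0.0003, "y": 0.005, "z": 0, "wx": 0, "wy": 0, "wz": 0, "jaw": 0},
    {"x": -0.0003, "y": 0.0055, "z": 0, "wx": 0, "wy": 0, "wz": 0, "jaw": 0},
    {"x": -0.0003, "y": 0.006, "z": 0, "wx": 0, "wy": 0, "wz": 0, "jaw": 0},
    {"x": -0.0003, "y": 0.006, "z": 0, "wx": 0, "wy": 0, "wz": 0, "jaw": 0},
  ],
)

```text
time_s: 12.92
tcp_pos: [0.4743, 0.0006, 0.1062]
tool_rot: [0.584, -0.447, 0.413, -0.537]
wrist_force: [-0.4, 0.3, -0.5]
gripper_width: 0.0008
```

```bash
python3 st.py
python3 - <<'E'
from plan import *
w=bot.snapshot('wrist');a=w['image'][:,:,::-1][220:320,240:400];a=cv2.resize(a,None,fx=4,fy=4,interpolation=2)
w=bot.snapshot('scene');b=w['image'][:,:,::-1][200:275,280:400];b=cv2.resize(b,(640,400),interpolation=2);cv2.imwrite('pics/ws7.png',cv2.resize(np.vstack([a,b]),(600,750))[:600])
cv2.imwrite('pics/ws7.png',np.vstack([cv2.resize(a,(600,300)),cv2.resize(b,(480,300))[:, :480] if 0 else cv2.resize(b,(600,300))]))
E
```

```text
depth past nominal cap mm 20.7 axial F [-0.4  -0.53 -0.17]
shift [-0.0001 -0.0207 -0.0001] turn [-0.0013 -0.0007 -0.0018] deg 0.1
```

View pics/ws7.png

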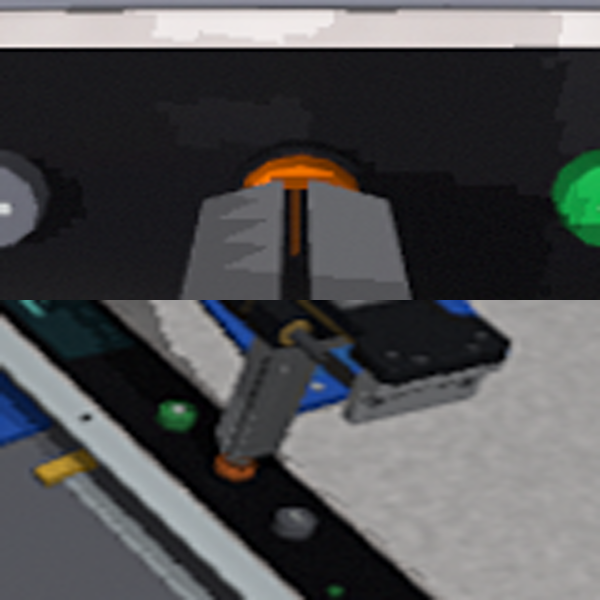

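Request:
move_arm(
  series=[
    {"x": 0, "y": 0.0003, "z": 0, "wx": 0, "wy": 0, "wz": 0, "jaw": 0},
    {"x": 0, "y": 0.0006, "z": 0, "wx": 0, "wy": 0, "wz": 0, "jaw": 0},
    {"x": 0, "y": 0.0009, "z": 0, "wx": 0, "wy": 0, "wz": 0, "jaw": 0},
    {"x": 0, "y": 0.0012, "z": 0, "wx": 0, "wy": 0, "wz": 0, "jaw": 0},
    {"x": 0, "y": 0.0014, "z": 0, "wx": 0, "wy": 0, "wz": 0, "jaw": 0},
    {"x": 0, "y": 0.0015, "z": 0, "wx": 0, "wy": 0, "wz": 0, "jaw": 0},
    {"x": 0, "y": 0.0015, "z": 0, "wx": 0, "wy": 0, "wz": 0, "jaw": 0},
    {"x": 0, "y": 0.0015, "z": 0, "wx": 0, "wy": 0, "wz": 0, "jaw": 0},
  ],
)

```text
time_s: 13.78
tcp_pos: [0.4747, 0.0006, 0.1049]
tool_rot: [0.584, -0.447, 0.413, -0.537]
wrist_force: [-1.0, -0.5, 0.7]
gripper_width: 0.0005
```

```bash
python3 st.py
```

```text
depth past nominal cap mm 22.17 axial F [ 0.96  0.34 -0.18]
shift [-0.0001 -0.0222 -0.0001] turn [-0.0014 -0.0007 -0.0018] deg 0.1
```

Request:
move_arm(
  series=[
    {"x": 0, "y": 0.0003, "z": 0, "wx": 0, "wy": 0, "wz": 0, "jaw": 0},
    {"x": 0, "y": 0.0006, "z": 0, "wx": 0, "wy": 0, "wz": 0, "jaw": 0},
    {"x": 0, "y": 0.0009, "z": 0, "wx": 0, "wy": 0, "wz": 0, "jaw": 0},
    {"x": 0, "y": 0.0012, "z": 0, "wx": 0, "wy": 0, "wz": 0, "jaw": 0},
    {"x": 0, "y": 0.0012, "z": 0, "wx": 0, "wy": 0, "wz": 0, "jaw": 0},
    {"x": 0, "y": 0.0012, "z": 0, "wx": 0, "wy": 0, "wz": 0, "jaw": 0},
    {"x": 0, "y": 0.0012, "z": 0, "wx": 0, "wy": 0, "wz": 0, "jaw": 0},
    {"x": 0, "y": 0.0012, "z": 0, "wx": 0, "wy": 0, "wz": 0, "jaw": 0},
  ],
)

```text
time_s: 14.55
tcp_pos: [0.4751, 0.0006, 0.1038]
tool_rot: [0.584, -0.447, 0.413, -0.537]
wrist_force: [0.2, -0.4, -0.9]
gripper_width: 0.0003
```

```bash
python3 st.py
```

```text
depth past nominal cap mm 23.35 axial F [-0.94 -0.37 -0.3 ]
shift [-0.0001 -0.0234 -0.0002] turn [-0.0014 -0.0007 -0.0018] deg 0.1
```

Request:
move_arm(
  series=[
    {"x": 0, "y": 0.0003, "z": 0, "wx": 0, "wy": 0, "wz": 0, "jaw": 0},
    {"x": 0, "y": 0.0006, "z": 0, "wx": 0, "wy": 0, "wz": 0, "jaw": 0},
    {"x": 0, "y": 0.0009, "z": 0, "wx": 0, "wy": 0, "wz": 0, "jaw": 0},
    {"x": 0, "y": 0.001, "z": 0, "wx": 0, "wy": 0, "wz": 0, "jaw": 0},
    {"x": 0, "y": 0.001, "z": 0, "wx": 0, "wy": 0, "wz": 0, "jaw": 0},
    {"x": 0, "y": 0.001, "z": 0, "wx": 0, "wy": 0, "wz": 0, "jaw": 0},
    {"x": 0, "y": 0.001, "z": 0, "wx": 0, "wy": 0, "wz": 0, "jaw": 0},
    {"x": 0, "y": 0.001, "z": 0, "wx": 0, "wy": 0, "wz": 0, "jaw": 0},
  ],
)

```text
time_s: 15.32
tcp_pos: [0.4753, 0.0006, 0.1028]
tool_rot: [0.584, -0.447, 0.413, -0.537]
wrist_force: [-1.1, -0.5, -0.0]
gripper_width: 0.0003
```

```bash
python3 st.py;python3 - <<'E'
from plan import *
w=bot.snapshot('scene');b=w['image'][:,:,::-1][210:260,290:370];b=cv2.resize(b,(800,500),interpolation=2);cv2.imwrite('pics/s8.png',b)
E
```

```text
depth past nominal cap mm 24.33 axial F [ 0.27  0.51 -0.02]
shift [-0.0001 -0.0243 -0.0002] turn [-0.0014 -0.0007 -0.0018] deg 0.1
```

View pics/s8.png

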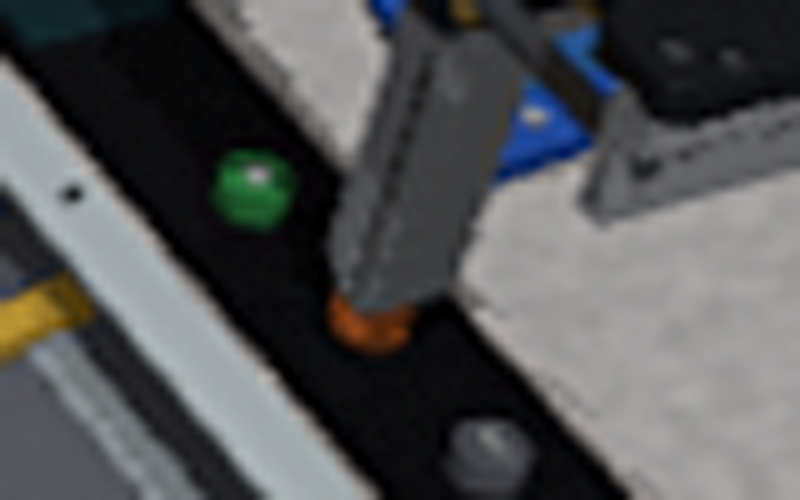

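Request:
move_arm(
  series=[
    {"x": 0, "y": 0.0003, "z": 0, "wx": 0, "wy": 0, "wz": 0, "jaw": 0},
    {"x": 0, "y": 0.0006, "z": 0, "wx": 0, "wy": 0, "wz": 0, "jaw": 0},
    {"x": 0, "y": 0.0009, "z": 0, "wx": 0, "wy": 0, "wz": 0, "jaw": 0},
    {"x": 0, "y": 0.001, "z": 0, "wx": 0, "wy": 0, "wz": 0, "jaw": 0},
    {"x": 0, "y": 0.001, "z": 0, "wx": 0, "wy": 0, "wz": 0, "jaw": 0},
    {"x": 0, "y": 0.001, "z": 0, "wx": 0, "wy": 0, "wz": 0, "jaw": 0},
    {"x": 0, "y": 0.001, "z": 0, "wx": 0, "wy": 0, "wz": 0, "jaw": 0},
    {"x": 0, "y": 0.001, "z": 0, "wx": 0, "wy": 0, "wz": 0, "jaw": 0},
  ],
)

```text
time_s: 16.13
tcp_pos: [0.4756, 0.0006, 0.1018]
tool_rot: [0.584, -0.447, 0.413, -0.537]
wrist_force: [0.7, 0.0, -0.3]
gripper_width: 0.0003
```

```bash
python3 st.py
```

```text
depth past nominal cap mm 25.33 axial F [-0.49  0.34 -0.23]
shift [-0.0001 -0.0253 -0.0002] turn [-0.0014 -0.0007 -0.0018] deg 0.1
```

Request:
move_arm(
  series=[
    {"x": 0, "y": 0.0003, "z": 0, "wx": 0, "wy": 0, "wz": 0, "jaw": 0},
    {"x": 0, "y": 0.0006, "z": 0, "wx": 0, "wy": 0, "wz": 0, "jaw": 0},
    {"x": 0, "y": 0.0009, "z": 0, "wx": 0, "wy": 0, "wz": 0, "jaw": 0},
    {"x": 0, "y": 0.001, "z": 0, "wx": 0, "wy": 0, "wz": 0, "jaw": 0},
    {"x": 0, "y": 0.001, "z": 0, "wx": 0, "wy": 0, "wz": 0, "jaw": 0},
    {"x": 0, "y": 0.001, "z": 0, "wx": 0, "wy": 0, "wz": 0, "jaw": 0},
    {"x": 0, "y": 0.001, "z": 0, "wx": 0, "wy": 0, "wz": 0, "jaw": 0},
    {"x": 0, "y": 0.001, "z": 0, "wx": 0, "wy": 0, "wz": 0, "jaw": 0},
  ],
)

```text
time_s: 16.9
tcp_pos: [0.4758, 0.0007, 0.1009]
tool_rot: [0.584, -0.447, 0.413, -0.538]
wrist_force: [-0.0, 1.1, -0.5]
gripper_width: 0.0006
```

```bash
python3 st.py
```

```text
depth past nominal cap mm 26.32 axial F [-0.49 -1.09  0.55]
shift [-0.0001 -0.0263 -0.0002] turn [-0.0015 -0.0007 -0.0018] deg 0.1
```

Request:
move_arm(
  series=[
    {"x": 0, "y": 0.0003, "z": 0, "wx": 0, "wy": 0, "wz": 0, "jaw": 0},
    {"x": 0, "y": 0.0006, "z": 0, "wx": 0, "wy": 0, "wz": 0, "jaw": 0},
    {"x": 0, "y": 0.0009, "z": 0, "wx": 0, "wy": 0, "wz": 0, "jaw": 0},
    {"x": 0, "y": 0.001, "z": 0, "wx": 0, "wy": 0, "wz": 0, "jaw": 0},
    {"x": 0, "y": 0.001, "z": 0, "wx": 0, "wy": 0, "wz": 0, "jaw": 0},
    {"x": 0, "y": 0.001, "z": 0, "wx": 0, "wy": 0, "wz": 0, "jaw": 0},
    {"x": 0, "y": 0.001, "z": 0, "wx": 0, "wy": 0, "wz": 0, "jaw": 0},
    {"x": 0, "y": 0.001, "z": 0, "wx": 0, "wy": 0, "wz": 0, "jaw": 0},
  ],
)

```text
time_s: 17.67
tcp_pos: [0.4762, 0.0006, 0.1]
tool_rot: [0.584, -0.447, 0.413, -0.538]
wrist_force: [-1.3, 0.2, 2.8]
gripper_width: 0.0004
```

```bash
python3 st.py;python3 - <<'E'
from plan import *
w=bot.snapshot('scene');b=w['image'][:,:,::-1][210:260,290:370];b=cv2.resize(b,(800,500),interpolation=2);cv2.imwrite('pics/s9.png',b)
E
```

```text
depth past nominal cap mm 27.24 axial F [2.99 3.41 3.67]
shift [-0.0001 -0.0272 -0.0003] turn [-0.0017 -0.0007 -0.0017] deg 0.1
```

View pics/s9.png

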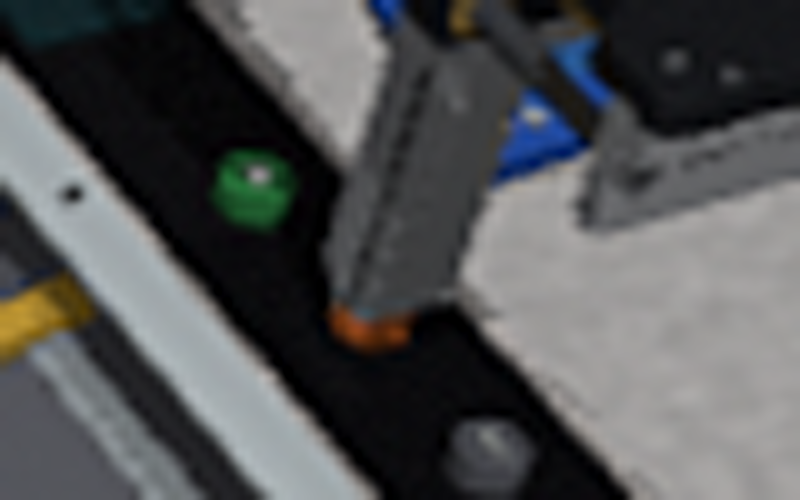

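Request:
move_arm(
  series=[
    {"x": 0, "y": 0.0003, "z": 0, "wx": 0, "wy": 0, "wz": 0, "jaw": 0},
    {"x": 0, "y": 0.0006, "z": 0, "wx": 0, "wy": 0, "wz": 0, "jaw": 0},
    {"x": 0, "y": 0.0009, "z": 0, "wx": 0, "wy": 0, "wz": 0, "jaw": 0},
    {"x": 0, "y": 0.0012, "z": 0, "wx": 0, "wy": 0, "wz": 0, "jaw": 0},
    {"x": 0, "y": 0.0015, "z": 0, "wx": 0, "wy": 0, "wz": 0, "jaw": 0},
    {"x": 0, "y": 0.0018, "z": 0, "wx": 0, "wy": 0, "wz": 0, "jaw": 0},
    {"x": 0, "y": 0.0019, "z": 0, "wx": 0, "wy": 0, "wz": 0, "jaw": 0},
    {"x": 0, "y": 0.0019, "z": 0, "wx": 0, "wy": 0, "wz": 0, "jaw": 0},
  ],
)

```text
time_s: 18.48
tcp_pos: [0.4767, 0.0007, 0.0981]
tool_rot: [0.584, -0.447, 0.413, -0.538]
wrist_force: [-0.8, -1.1, 2.6]
gripper_width: 0.0007
```

```bash
python3 st.py
```

```text
depth past nominal cap mm 29.23 axial F [2.7 2.1 1.7]
shift [-0.0002 -0.0292 -0.0003] turn [-0.0016 -0.0007 -0.0017] deg 0.1
```

Run:
```python
from plan import *
G=Wd([0,-.105,.185]); print(G)
rel(G,Rtool(0))
```

```text
[ 0.62698989 -0.12764805  0.185     ]
shift [ 0.14   -0.0479  0.1572] turn [-0.2634 -0.0005 -0.0018] deg 15.1
```

Request:
move_arm(
  series=[
    {"x": 0, "y": -0.008, "z": 0, "wx": 0, "wy": 0, "wz": 0, "jaw": 0},
    {"x": 0, "y": -0.04, "z": 0, "wx": 0, "wy": 0, "wz": 0, "jaw": 0},
    {"x": 0.005, "y": -0.075, "z": 0.005, "wx": 0, "wy": 0, "wz": 0, "jaw": 0.2},
    {"x": 0.03, "y": -0.085, "z": 0.035, "wx": -0.05, "wy": 0, "wz": 0, "jaw": 0.6},
    {"x": 0.055, "y": -0.08, "z": 0.062, "wx": -0.1, "wy": 0, "wz": 0, "jaw": 0.6},
    {"x": 0.08, "y": -0.072, "z": 0.09, "wx": -0.16, "wy": 0, "wz": 0, "jaw": 0.6},
    {"x": 0.105, "y": -0.065, "z": 0.117, "wx": -0.22, "wy": 0, "wz": 0, "jaw": 0.6},
    {"x": 0.125, "y": -0.055, "z": 0.14, "wx": -0.263, "wy": 0, "wz": -0.002, "jaw": 0.6},
  ],
)

```text
time_s: 19.25
tcp_pos: [0.6102, -0.1162, 0.1889]
tool_rot: [-0.52, 0.52, -0.479, 0.48]
wrist_force: [0.1, -0.1, 0.4]
gripper_width: 0.037
```

Run:
```python
from plan import *
w=bot.snapshot('top')
rel(Wd([0,-.105,.185]),Rtool(0))
```

```text
shift [ 0.0086 -0.0005  0.0093] turn [-0.0027 -0.0025  0.0039] deg 0.3
```

Request:
move_arm(
  series=[
    {"x": 0.005, "y": 0.0, "z": 0.005, "wx": 0, "wy": 0, "wz": 0, "jaw": 0.6},
    {"x": 0.0086, "y": 0, "z": 0.009, "wx": 0, "wy": 0, "wz": 0, "jaw": 0.6},
    {"x": 0.0086, "y": 0, "z": 0.009, "wx": -0.002, "wy": -0.002, "wz": 0.003, "jaw": 0.6},
    {"x": 0.0086, "y": 0, "z": 0.009, "wx": -0.002, "wy": -0.002, "wz": 0.003, "jaw": 0.6},
    {"x": 0.0086, "y": 0, "z": 0.009, "wx": -0.002, "wy": -0.002, "wz": 0.003, "jaw": 0.6},
    {"x": 0.0086, "y": 0, "z": 0.009, "wx": -0.002, "wy": -0.002, "wz": 0.003, "jaw": 0.6},
    {"x": 0.0086, "y": 0, "z": 0.009, "wx": -0.002, "wy": -0.002, "wz": 0.003, "jaw": 0.6},
    {"x": 0.0086, "y": 0, "z": 0.009, "wx": -0.002, "wy": -0.002, "wz": 0.003, "jaw": 0.6},
  ],
)

```text
time_s: 19.97
tcp_pos: [0.6262, -0.1272, 0.1853]
tool_rot: [0.52, -0.52, 0.479, -0.48]
wrist_force: [0.7, -0.3, -0.8]
gripper_width: 0.0564
```

Run:
```python
from plan import *
s=bot.state(); w=snap('wrist','w10.png'); print(s['tcp_pos'],s['gripper_width'])
for q in [(.04,-.105,.143),(-.04,-.105,.143),(0,-.105,.134)]: print(wproj(w,s,Wd(q)).round(1))
print([(m['p'],m['location']) for m in bot.mark_of('wrist','hatch_grip')])
rel(Wd([0,-.105,.185]),Rtool(0))
```

```text
[ 0.62618189 -0.12724871  0.18534438] 0.056447672007198066
[320.7 203.5]
[320.4 321.1]
[320.4 261.1]
[(0.86, [319.9, 258.8]), (0.79, [316.6, 460.4])]
shift [0.0003 0.     0.0005] turn [-0.0013 -0.0004  0.0011] deg 0.1
```

View pics/w10.png

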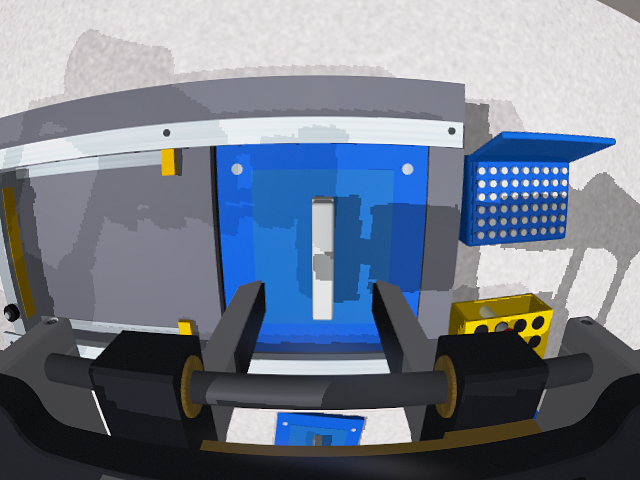

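Request:
move_arm(
  series=[
    {"x": 0.0003, "y": 0.015, "z": 0.0005, "wx": 0, "wy": 0, "wz": 0, "jaw": 0.6},
    {"x": 0.0003, "y": 0.03, "z": 0.0005, "wx": 0, "wy": 0, "wz": 0, "jaw": 0.6},
    {"x": 0.0003, "y": 0.045, "z": 0.0005, "wx": 0, "wy": 0, "wz": 0, "jaw": 0.6},
    {"x": 0.0003, "y": 0.054, "z": 0.0005, "wx": 0, "wy": 0, "wz": 0, "jaw": 0.6},
    {"x": 0.0003, "y": 0.06, "z": 0.0005, "wx": 0, "wy": 0, "wz": 0, "jaw": 0.6},
    {"x": 0.0003, "y": 0.065, "z": 0.0005, "wx": 0, "wy": 0, "wz": 0, "jaw": 0.6},
    {"x": 0.0003, "y": 0.068, "z": 0.0005, "wx": 0, "wy": 0, "wz": 0, "jaw": 0.6},
    {"x": 0.0003, "y": 0.068, "z": 0.0005, "wx": 0, "wy": 0, "wz": 0, "jaw": 0.6},
  ],
)

```text
time_s: 20.73
tcp_pos: [0.627, -0.1277, 0.1168]
tool_rot: [-0.52, 0.52, -0.479, 0.48]
wrist_force: [-0.1, -0.3, 0.2]
gripper_width: 0.0562
```

```bash
cat > st2.py <<'E'
from plan import *
import sys
fs=[]
for i in range(2):
    w=bot.snapshot('wrist');s=bot.state(); fs.append(s['wrist_force'].round(1).tolist())
i,s=incp(); print('TCP inc',i.round(4),'F',fs,'M',s['torque'].round(2),'w',s['gripper_width'],'t',s['time_s'],'q5',s['joints'].round(2))
rel(s['tcp_pos'],Rtool(0))
if len(sys.argv)>1:
    cv2.imwrite('pics/'+sys.argv[1],w['image'][:,:,::-1])
E
python3 st2.py w11.png
```

```text
TCP inc [ 0.0004 -0.1052  0.1176] F [[0.5, -0.2, -0.2], [-0.3, -0.4, 0.0]] M [ 0.04 -0.01  0.05] w 0.056478419864550315 t 20.8333 q5 [-0.31  0.42  1.49 -0.    1.23  1.18]
shift [0. 0. 0.] turn [-0.0022 -0.0003  0.0014] deg 0.2
```

View pics/w11.png

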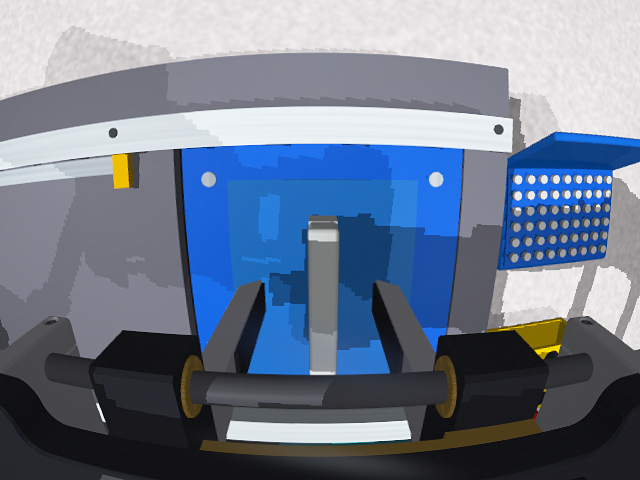

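Request:
move_arm(
  series=[
    {"x": 0, "y": 0.001, "z": -0.0003, "wx": 0, "wy": 0, "wz": 0, "jaw": 0.4},
    {"x": 0, "y": 0.002, "z": -0.0003, "wx": 0, "wy": 0, "wz": 0, "jaw": 0.3},
    {"x": 0, "y": 0.002, "z": -0.0003, "wx": 0, "wy": 0, "wz": 0, "jaw": 0},
    {"x": 0, "y": 0.002, "z": -0.0003, "wx": 0, "wy": 0, "wz": 0, "jaw": 0},
    {"x": 0, "y": 0.002, "z": -0.0003, "wx": 0, "wy": 0, "wz": 0, "jaw": 0},
    {"x": 0, "y": 0.002, "z": -0.0003, "wx": 0, "wy": 0, "wz": 0, "jaw": 0},
    {"x": 0, "y": 0.002, "z": -0.0003, "wx": 0, "wy": 0, "wz": 0, "jaw": 0},
    {"x": 0, "y": 0.002, "z": -0.0003, "wx": 0, "wy": 0, "wz": 0, "jaw": 0},
  ],
)

```text
time_s: 21.5
tcp_pos: [0.6272, -0.1284, 0.1156]
tool_rot: [-0.52, 0.52, -0.478, 0.48]
wrist_force: [1.4, -2.1, -0.4]
gripper_width: 0.0138
```

```bash
python3 st2.py w12.png
```

```text
TCP inc [ 0.0002 -0.1058  0.1156] F [[0.3, -2.9, 0.1], [-0.7, -2.2, 1.1]] M [-0.31  0.02 -0.03] w 0.013788282311859653 t 21.6 q5 [-0.31  0.43  1.49 -0.    1.22  1.18]
shift [0. 0. 0.] turn [-0.0023 -0.0003  0.0024] deg 0.2
```

View pics/w12.png

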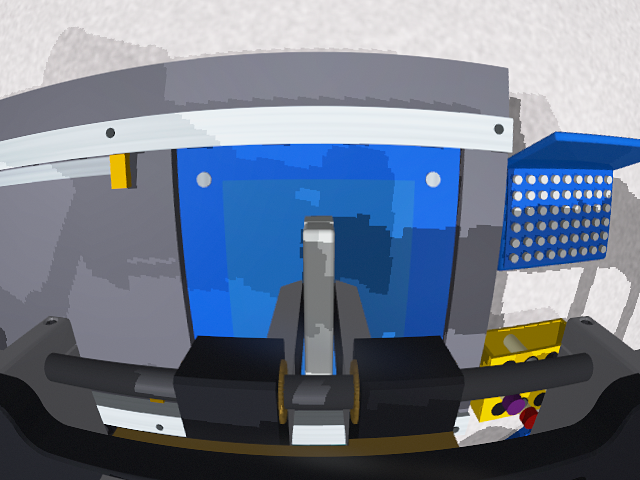

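Request:
move_arm(
  series=[
    {"x": 0, "y": -0.001, "z": 0, "wx": 0, "wy": 0, "wz": 0, "jaw": 0},
    {"x": 0, "y": -0.003, "z": 0, "wx": 0, "wy": 0, "wz": 0, "jaw": 0},
    {"x": 0, "y": -0.006, "z": 0, "wx": 0, "wy": 0, "wz": 0, "jaw": 0},
    {"x": 0, "y": -0.009, "z": 0, "wx": 0, "wy": 0, "wz": 0, "jaw": 0},
    {"x": 0, "y": -0.012, "z": 0, "wx": 0, "wy": 0, "wz": 0, "jaw": 0},
    {"x": 0, "y": -0.013, "z": 0, "wx": 0, "wy": 0, "wz": 0, "jaw": 0},
    {"x": 0, "y": -0.014, "z": 0, "wx": 0, "wy": 0, "wz": 0, "jaw": 0},
    {"x": 0, "y": -0.014, "z": 0, "wx": 0, "wy": 0, "wz": 0, "jaw": 0},
  ],
)

```text
time_s: 22.27
tcp_pos: [0.6273, -0.1284, 0.1299]
tool_rot: [0.52, -0.52, 0.478, -0.48]
wrist_force: [0.3, -0.3, -5.3]
gripper_width: 0.014
```

```bash
python3 st2.py w13.png
python3 - <<'E'
from plan import *
w=bot.snapshot('scene');b=w['image'][:,:,::-1][170:320,170:350];cv2.imwrite('pics/s13.png',cv2.resize(b,None,fx=4,fy=4,interpolation=2))
E
```

```text
TCP inc [ 1.000e-04 -1.057e-01  1.296e-01] F [[0.2, -0.3, -3.9], [0.5, 0.5, -4.0]] M [0.05 0.03 0.01] w 0.013754121495427289 t 22.3667 q5 [-0.31  0.42  1.47 -0.    1.25  1.18]
shift [0. 0. 0.] turn [-0.0022 -0.0003  0.0023] deg 0.2
```

View pics/w13.png

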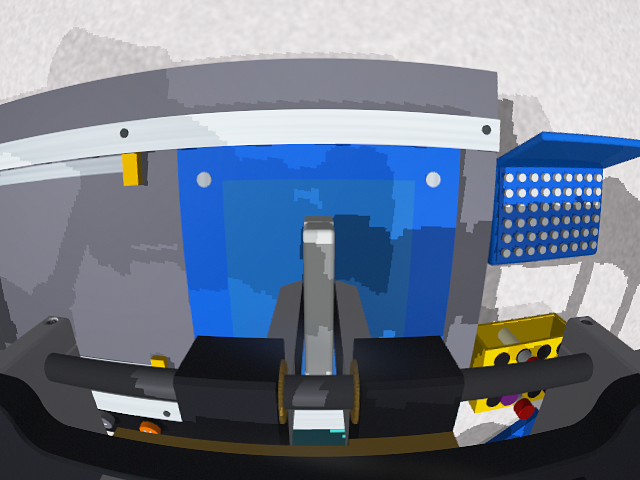

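View pics/s13.png

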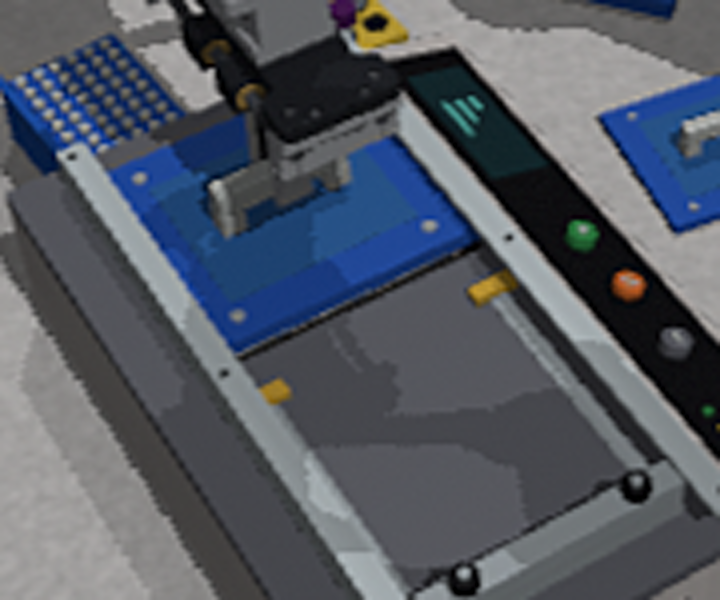

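Request:
move_arm(
  series=[
    {"x": 0, "y": -0.001, "z": 0, "wx": 0, "wy": 0, "wz": 0, "jaw": 0},
    {"x": 0, "y": -0.003, "z": 0, "wx": 0, "wy": 0, "wz": 0, "jaw": 0},
    {"x": 0, "y": -0.0045, "z": 0, "wx": 0, "wy": 0, "wz": 0.001, "jaw": 0},
    {"x": 0, "y": -0.005, "z": 0, "wx": 0, "wy": 0, "wz": 0.002, "jaw": 0},
    {"x": 0, "y": -0.005, "z": 0, "wx": 0, "wy": 0, "wz": 0.002, "jaw": 0},
    {"x": 0, "y": -0.005, "z": 0, "wx": 0, "wy": 0, "wz": 0.002, "jaw": 0},
    {"x": 0, "y": -0.005, "z": 0, "wx": 0, "wy": 0, "wz": 0.002, "jaw": 0},
    {"x": 0, "y": -0.005, "z": 0, "wx": 0, "wy": 0, "wz": 0.002, "jaw": 0},
  ],
)

```text
time_s: 23.08
tcp_pos: [0.627, -0.1283, 0.1344]
tool_rot: [0.52, -0.52, 0.479, -0.48]
wrist_force: [0.4, -0.1, -2.8]
gripper_width: 0.0138
```

```bash
python3 st2.py
python3 - <<'E'
from plan import *
for y in(-.09,.07): rel(Wd([0.0001,y,.1346]),Rtool(0))
E
```

```text
TCP inc [-0.     -0.1057  0.1344] F [[0.5, 0.1, -3.9], [-0.6, 0.5, -3.9]] M [-0.02  0.04 -0.  ] w 0.013782235324169499 t 23.1833 q5 [-0.31  0.41  1.46  0.    1.26  1.18]
shift [0. 0. 0.] turn [-0.0019 -0.0003  0.0002] deg 0.1
shift [-0.0157 -0.0002  0.0001] turn [-0.0019 -0.0003  0.0002] deg 0.1
shift [-1.757e-01 -2.000e-04  1.000e-04] turn [-0.0019 -0.0003  0.0002] deg 0.1
```

Free in the air. Slide left at a moderate pace, first half.

Request:
move_arm(
  series=[
    {"x": -0.005, "y": -0.0002, "z": 0, "wx": 0, "wy": 0, "wz": 0, "jaw": 0},
    {"x": -0.015, "y": -0.0002, "z": 0, "wx": 0, "wy": 0, "wz": 0, "jaw": 0},
    {"x": -0.028, "y": -0.0002, "z": 0, "wx": 0, "wy": 0, "wz": 0, "jaw": 0},
    {"x": -0.042, "y": -0.0002, "z": 0, "wx": 0, "wy": 0, "wz": 0, "jaw": 0},
    {"x": -0.056, "y": -0.0002, "z": 0, "wx": 0, "wy": 0, "wz": 0, "jaw": 0},
    {"x": -0.07, "y": -0.0002, "z": 0, "wx": 0, "wy": 0, "wz": 0, "jaw": 0},
    {"x": -0.08, "y": -0.0002, "z": 0, "wx": 0, "wy": 0, "wz": 0, "jaw": 0},
    {"x": -0.085, "y": -0.0002, "z": 0, "wx": 0, "wy": 0, "wz": 0, "jaw": 0},
  ],
)

```text
time_s: 23.85
tcp_pos: [0.6197, -0.0411, 0.1347]
tool_rot: [0.521, -0.52, 0.478, -0.479]
wrist_force: [0.1, -0.2, -4.1]
gripper_width: 0.014
```

```bash
python3 st2.py w14.png
python3 - <<'E'
from plan import *
for y in(.07,.085): rel(Wd([0.0,y,.1346]),Rtool(0))
E
```

```text
TCP inc [-0.     -0.0193  0.1347] F [[-0.8, 0.6, -3.7], [0.2, -1.1, -4.3]] M [0.02 0.02 0.  ] w 0.014141757394239726 t 23.95 q5 [-0.18  0.39  1.51  0.    1.25  1.31]
shift [0. 0. 0.] turn [-0.002   0.0016  0.0003] deg 0.1
shift [-0.0893  0.0001  0.0002] turn [-0.002   0.0016  0.0003] deg 0.1
shift [-1.043e-01  1.000e-04  2.000e-04] turn [-0.002   0.0016  0.0003] deg 0.1
```

View pics/w14.png

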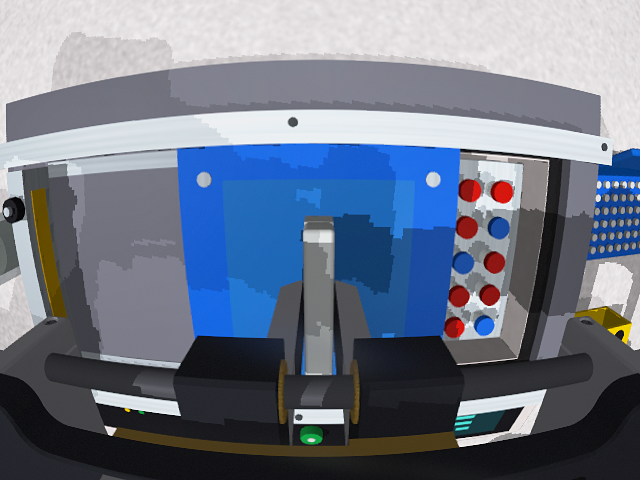

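Request:
move_arm(
  series=[
    {"x": -0.006, "y": 0, "z": 0, "wx": 0, "wy": 0, "wz": 0, "jaw": 0},
    {"x": -0.018, "y": 0, "z": 0, "wx": 0, "wy": 0, "wz": 0, "jaw": 0},
    {"x": -0.034, "y": 0, "z": 0, "wx": 0, "wy": -0.001, "wz": 0, "jaw": 0},
    {"x": -0.051, "y": 0, "z": 0, "wx": 0, "wy": -0.001, "wz": 0, "jaw": 0},
    {"x": -0.067, "y": 0, "z": 0, "wx": 0, "wy": -0.001, "wz": 0, "jaw": 0},
    {"x": -0.08, "y": 0, "z": 0, "wx": 0, "wy": 0, "wz": 0, "jaw": 0},
    {"x": -0.09, "y": 0, "z": 0, "wx": 0, "wy": 0, "wz": 0, "jaw": 0},
    {"x": -0.095, "y": 0, "z": 0, "wx": 0, "wy": 0, "wz": 0, "jaw": 0},
  ],
)

```text
time_s: 24.62
tcp_pos: [0.6118, 0.0539, 0.1347]
tool_rot: [0.521, -0.52, 0.478, -0.479]
wrist_force: [0.2, -0.6, -4.3]
gripper_width: 0.0139
```

```bash
python3 st2.py w15.png
```

```text
TCP inc [-0.0002  0.0764  0.1347] F [[0.7, 1.1, -4.1], [-0.6, -0.0, -4.3]] M [-0.03 -0.05 -0.  ] w 0.013461460104106874 t 24.7167 q5 [-0.03  0.37  1.52 -0.    1.24  1.46]
shift [0. 0. 0.] turn [-0.002   0.0027  0.0004] deg 0.2
```

View pics/w15.png

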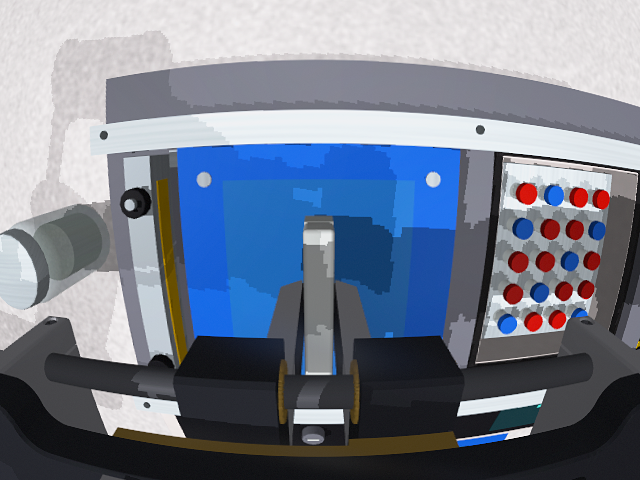

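Request:
move_arm(
  series=[
    {"x": -0.002, "y": 0, "z": 0.0002, "wx": 0, "wy": 0, "wz": 0, "jaw": 0},
    {"x": -0.004, "y": 0, "z": 0.0002, "wx": 0, "wy": 0, "wz": 0, "jaw": 0},
    {"x": -0.006, "y": 0, "z": 0.0002, "wx": 0, "wy": 0.001, "wz": 0, "jaw": 0},
    {"x": -0.008, "y": 0, "z": 0.0002, "wx": 0, "wy": 0.002, "wz": 0, "jaw": 0},
    {"x": -0.009, "y": 0, "z": 0.0002, "wx": 0, "wy": 0.002, "wz": 0, "jaw": 0},
    {"x": -0.01, "y": 0, "z": 0.0002, "wx": 0, "wy": 0.002, "wz": 0, "jaw": 0},
    {"x": -0.01, "y": 0, "z": 0.0002, "wx": 0, "wy": 0.002, "wz": 0, "jaw": 0},
    {"x": -0.01, "y": 0, "z": 0.0002, "wx": 0, "wy": 0.002, "wz": 0, "jaw": 0},
  ],
)

```text
time_s: 25.38
tcp_pos: [0.6114, 0.0631, 0.1347]
tool_rot: [0.521, -0.52, 0.478, -0.48]
wrist_force: [-0.3, 0.1, -5.0]
gripper_width: 0.014
```

```bash
python3 st2.py w16.png
```

```text
TCP inc [0.     0.0863 0.1347] F [[-0.1, -0.7, -4.4], [-0.3, 0.9, -3.8]] M [0.01 0.03 0.01] w 0.013421652693467104 t 25.4833 q5 [-0.01  0.38  1.52 -0.    1.24  1.48]
shift [0. 0. 0.] turn [-0.002   0.0007  0.0005] deg 0.1
```

View pics/w16.png

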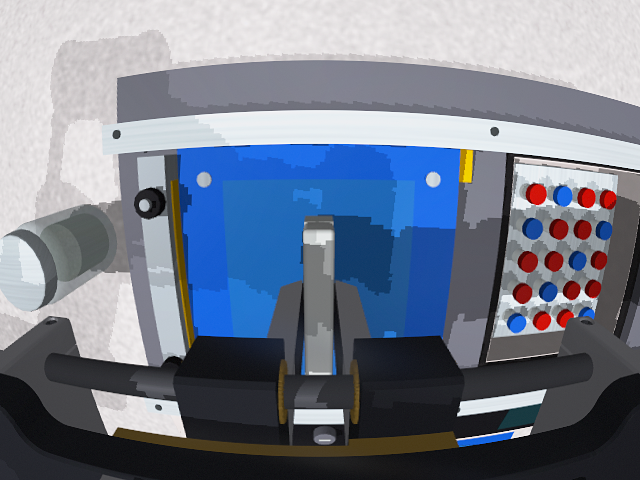

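Request:
move_arm(
  series=[
    {"x": -0.0004, "y": 0, "z": 0, "wx": 0, "wy": 0, "wz": 0, "jaw": 0},
    {"x": -0.0008, "y": 0, "z": 0, "wx": 0, "wy": 0, "wz": 0, "jaw": 0},
    {"x": -0.0012, "y": 0, "z": 0, "wx": 0, "wy": 0, "wz": 0, "jaw": 0},
    {"x": -0.0016, "y": 0, "z": 0, "wx": 0, "wy": 0, "wz": 0, "jaw": 0},
    {"x": -0.002, "y": 0, "z": 0, "wx": 0, "wy": 0, "wz": 0, "jaw": 0},
    {"x": -0.0022, "y": 0, "z": 0, "wx": 0, "wy": 0, "wz": 0, "jaw": 0},
    {"x": -0.0024, "y": 0, "z": 0, "wx": 0, "wy": 0, "wz": 0, "jaw": 0},
    {"x": -0.0025, "y": 0, "z": 0, "wx": 0, "wy": 0, "wz": 0, "jaw": 0},
  ],
)

```text
time_s: 26.15
tcp_pos: [0.6112, 0.0656, 0.1347]
tool_rot: [0.521, -0.52, 0.478, -0.48]
wrist_force: [0.2, 0.5, -3.6]
gripper_width: 0.014
```

```bash
python3 st2.py
```

```text
TCP inc [0.     0.0888 0.1347] F [[0.0, -0.3, -4.0], [0.2, -1.0, -4.3]] M [0.03 0.04 0.03] w 0.013479372024511162 t 26.25 q5 [-0.01  0.38  1.52 -0.    1.24  1.48]
shift [0. 0. 0.] turn [-0.002   0.0007  0.0005] deg 0.1
```

Request:
move_arm(
  series=[
    {"x": -0.0002, "y": 0, "z": 0, "wx": 0, "wy": 0, "wz": 0, "jaw": 0},
    {"x": -0.0004, "y": 0, "z": 0, "wx": 0, "wy": 0, "wz": 0, "jaw": 0},
    {"x": -0.0006, "y": 0, "z": 0, "wx": 0, "wy": 0, "wz": 0, "jaw": 0},
    {"x": -0.0008, "y": 0, "z": 0, "wx": 0, "wy": 0, "wz": 0, "jaw": 0},
    {"x": -0.0008, "y": 0, "z": 0, "wx": 0, "wy": 0, "wz": 0, "jaw": 0},
    {"x": -0.0008, "y": 0, "z": 0, "wx": 0, "wy": 0, "wz": 0, "jaw": 0},
    {"x": -0.0008, "y": 0, "z": 0, "wx": 0, "wy": 0, "wz": 0, "jaw": 0},
    {"x": -0.0008, "y": 0, "z": 0, "wx": 0, "wy": 0, "wz": 0, "jaw": 0},
  ],
)

```text
time_s: 26.92
tcp_pos: [0.6111, 0.0664, 0.1347]
tool_rot: [0.521, -0.52, 0.478, -0.48]
wrist_force: [-0.1, -0.3, -4.6]
gripper_width: 0.0139
```

```bash
python3 st2.py
```

```text
TCP inc [-0.      0.0896  0.1347] F [[0.3, 0.1, -3.3], [0.3, -0.6, -4.4]] M [-0.02 -0.02 -0.04] w 0.013187708621159025 t 27.0167 q5 [-0.    0.38  1.52 -0.    1.24  1.48]
shift [0. 0. 0.] turn [-0.0019  0.0007  0.0005] deg 0.1
```

Request:
move_arm(
  series=[
    {"x": -0.0002, "y": 0, "z": 0, "wx": 0, "wy": 0, "wz": 0, "jaw": 0},
    {"x": -0.0004, "y": 0, "z": 0, "wx": 0, "wy": 0, "wz": 0, "jaw": 0},
    {"x": -0.0006, "y": 0, "z": 0, "wx": 0, "wy": 0, "wz": 0, "jaw": 0},
    {"x": -0.0008, "y": 0, "z": 0, "wx": 0, "wy": 0, "wz": 0, "jaw": 0},
    {"x": -0.0008, "y": 0, "z": 0, "wx": 0, "wy": 0, "wz": 0, "jaw": 0},
    {"x": -0.0008, "y": 0, "z": 0, "wx": 0, "wy": 0, "wz": 0, "jaw": 0},
    {"x": -0.0008, "y": 0, "z": 0, "wx": 0, "wy": 0, "wz": 0, "jaw": 0},
    {"x": -0.0008, "y": 0, "z": 0, "wx": 0, "wy": 0, "wz": 0, "jaw": 0},
  ],
)

```text
time_s: 27.68
tcp_pos: [0.6111, 0.0669, 0.1348]
tool_rot: [0.521, -0.52, 0.478, -0.48]
wrist_force: [0.2, -0.3, -3.5]
gripper_width: 0.0137
```

```bash
python3 st2.py w17.png
```

```text
TCP inc [0.     0.0902 0.1347] F [[-0.7, -1.9, -3.3], [-0.3, -1.3, -3.3]] M [-0.24  0.06  0.02] w 0.014068212567267582 t 27.7833 q5 [-0.    0.38  1.52 -0.    1.24  1.48]
shift [0. 0. 0.] turn [-0.002   0.0007  0.0009] deg 0.1
```

View pics/w17.png

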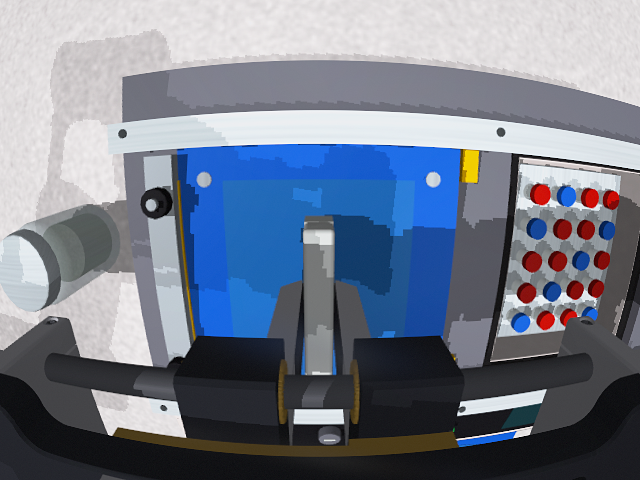

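Request:
move_arm(
  series=[
    {"x": 0.0006, "y": 0, "z": 0, "wx": 0, "wy": 0, "wz": 0, "jaw": 0},
    {"x": 0.0012, "y": 0.0005, "z": 0, "wx": 0, "wy": 0, "wz": 0, "jaw": 0},
    {"x": 0.0015, "y": 0.002, "z": 0, "wx": 0, "wy": 0, "wz": 0, "jaw": 0},
    {"x": 0.0015, "y": 0.0035, "z": 0, "wx": 0, "wy": 0, "wz": 0, "jaw": 0},
    {"x": 0.0015, "y": 0.005, "z": 0, "wx": 0, "wy": 0, "wz": 0, "jaw": 0},
    {"x": 0.0015, "y": 0.0065, "z": 0, "wx": 0, "wy": 0, "wz": 0, "jaw": 0},
    {"x": 0.0015, "y": 0.0075, "z": 0, "wx": 0, "wy": 0, "wz": 0, "jaw": 0},
    {"x": 0.0015, "y": 0.008, "z": 0, "wx": 0, "wy": 0, "wz": 0, "jaw": 0},
  ],
)

```text
time_s: 28.45
tcp_pos: [0.611, 0.0654, 0.1264]
tool_rot: [0.52, -0.52, 0.478, -0.48]
wrist_force: [0.0, 0.4, -4.5]
gripper_width: 0.0136
```

```bash
python3 st2.py
```

```text
TCP inc [-0.      0.0887  0.1266] F [[-0.9, -0.9, -3.8], [0.2, -0.5, -4.6]] M [-0.   -0.   -0.03] w 0.01381292936398589 t 28.55 q5 [-0.01  0.38  1.54 -0.    1.22  1.48]
shift [0. 0. 0.] turn [-0.0018  0.0006  0.0008] deg 0.1
```

Still hanging free, about 1 mm up and past the ribs. Last bit down.

Request:
move_arm(
  series=[
    {"x": 0, "y": 0.0003, "z": 0, "wx": 0, "wy": 0, "wz": 0, "jaw": 0},
    {"x": 0, "y": 0.0005, "z": 0, "wx": 0, "wy": 0, "wz": 0, "jaw": 0},
    {"x": 0, "y": 0.0007, "z": 0, "wx": 0, "wy": 0, "wz": 0, "jaw": 0},
    {"x": 0, "y": 0.0009, "z": 0, "wx": 0, "wy": 0, "wz": 0, "jaw": 0},
    {"x": 0, "y": 0.001, "z": 0, "wx": 0, "wy": 0, "wz": 0, "jaw": 0},
    {"x": 0, "y": 0.001, "z": 0, "wx": 0, "wy": 0, "wz": 0, "jaw": 0},
    {"x": 0, "y": 0.001, "z": 0, "wx": 0, "wy": 0, "wz": 0, "jaw": 0},
    {"x": 0, "y": 0.001, "z": 0, "wx": 0, "wy": 0, "wz": 0, "jaw": 0},
  ],
)

```text
time_s: 29.22
tcp_pos: [0.6112, 0.0654, 0.1256]
tool_rot: [0.521, -0.52, 0.478, -0.48]
wrist_force: [-0.5, 0.3, -3.8]
gripper_width: 0.0138
```

```bash
python3 st2.py w18.png
```

```text
TCP inc [-0.      0.0888  0.1256] F [[-0.9, -0.8, -3.4], [-0.7, 0.6, -3.5]] M [ 0.07  0.   -0.05] w 0.013658908632517359 t 29.3167 q5 [-0.01  0.38  1.54 -0.    1.22  1.48]
shift [0. 0. 0.] turn [-0.0018  0.0008  0.0008] deg 0.1
```

View pics/w18.png

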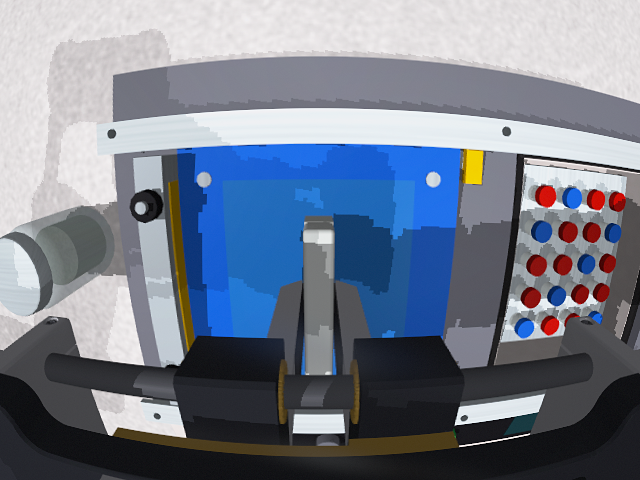

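Touchdown just beginning; 0.6 mm more.

Request:
move_arm(
  series=[
    {"x": 0, "y": 0.0002, "z": 0, "wx": 0, "wy": 0, "wz": 0, "jaw": 0},
    {"x": 0, "y": 0.0004, "z": 0, "wx": 0, "wy": 0, "wz": 0, "jaw": 0},
    {"x": 0, "y": 0.0005, "z": 0, "wx": 0, "wy": 0, "wz": 0, "jaw": 0},
    {"x": 0, "y": 0.0005, "z": 0, "wx": 0, "wy": 0, "wz": 0, "jaw": 0},
    {"x": 0, "y": 0.0005, "z": 0, "wx": 0, "wy": 0, "wz": 0, "jaw": 0},
    {"x": 0, "y": 0.0005, "z": 0, "wx": 0, "wy": 0, "wz": 0, "jaw": 0},
    {"x": 0, "y": 0.0005, "z": 0, "wx": 0, "wy": 0, "wz": 0, "jaw": 0},
    {"x": 0, "y": 0.0005, "z": 0, "wx": 0, "wy": 0, "wz": 0, "jaw": 0},
  ],
)

```text
time_s: 29.98
tcp_pos: [0.6112, 0.0654, 0.1256]
tool_rot: [0.521, -0.52, 0.478, -0.48]
wrist_force: [-1.6, -0.5, 2.5]
gripper_width: 0.0138
```

```bash
python3 st2.py
```

```text
TCP inc [-0.      0.0888  0.1256] F [[-2.4, 1.0, 3.8], [-2.0, -0.4, 3.9]] M [0.02 0.38 0.01] w 0.01344247645653076 t 30.0833 q5 [-0.01  0.38  1.54 -0.    1.22  1.48]
shift [0. 0. 0.] turn [-0.0022  0.0008  0.0009] deg 0.1
```

Request:
move_arm(
  series=[
    {"x": 0, "y": 0, "z": 0, "wx": 0, "wy": 0, "wz": 0, "jaw": 0.1},
    {"x": 0, "y": 0, "z": 0, "wx": 0, "wy": 0, "wz": 0, "jaw": 0.2},
    {"x": 0, "y": 0, "z": 0, "wx": 0, "wy": 0, "wz": 0, "jaw": 0.4},
    {"x": 0, "y": 0, "z": 0, "wx": 0, "wy": 0, "wz": 0, "jaw": 0.5},
    {"x": 0, "y": 0, "z": 0, "wx": 0, "wy": 0, "wz": 0, "jaw": 0.5},
    {"x": 0, "y": 0, "z": 0, "wx": 0, "wy": 0, "wz": 0, "jaw": 0.5},
    {"x": 0, "y": -0.001, "z": 0, "wx": 0, "wy": 0, "wz": 0, "jaw": 0.5},
    {"x": 0, "y": -0.002, "z": 0, "wx": 0, "wy": 0, "wz": 0, "jaw": 0.5},
  ],
)

```text
time_s: 30.75
tcp_pos: [0.6112, 0.0654, 0.1276]
tool_rot: [0.521, -0.52, 0.478, -0.48]
wrist_force: [0.2, 0.4, -0.6]
gripper_width: 0.0468
```

```bash
python3 st2.py
```

```text
TCP inc [0.0002 0.0887 0.1279] F [[0.6, 1.2, 0.7], [-0.3, 0.8, 0.1]] M [-0.02  0.06 -0.03] w 0.04695357810606537 t 30.85 q5 [-0.01  0.38  1.53 -0.    1.22  1.48]
shift [0. 0. 0.] turn [-0.0027  0.0007  0.0009] deg 0.2
```

Request:
move_arm(
  series=[
    {"x": 0, "y": -0.01, "z": 0, "wx": 0, "wy": 0, "wz": 0, "jaw": 0.5},
    {"x": 0, "y": -0.025, "z": 0, "wx": 0, "wy": 0, "wz": 0, "jaw": 0.5},
    {"x": 0, "y": -0.045, "z": 0, "wx": 0, "wy": 0, "wz": 0, "jaw": 0.5},
    {"x": 0, "y": -0.065, "z": 0, "wx": 0, "wy": 0, "wz": 0, "jaw": 0.5},
    {"x": 0, "y": -0.085, "z": -0.005, "wx": 0, "wy": 0, "wz": 0, "jaw": 0.5},
    {"x": 0, "y": -0.1, "z": -0.03, "wx": 0, "wy": 0, "wz": 0, "jaw": 0.5},
    {"x": 0, "y": -0.11, "z": -0.055, "wx": 0, "wy": 0, "wz": 0, "jaw": 0.5},
    {"x": 0, "y": -0.115, "z": -0.07, "wx": 0, "wy": 0, "wz": 0, "jaw": 0.5},
  ],
)

```text
time_s: 31.52
tcp_pos: [0.54, 0.0597, 0.2453]
tool_rot: [0.521, -0.519, 0.477, -0.48]
wrist_force: [0.4, 0.5, 0.3]
gripper_width: 0.0473
```

```bash
python3 st2.py w20.png
python3 - <<'E'
from plan import *
w=bot.snapshot('scene');b=w['image'][:,:,::-1][170:380,170:390];cv2.imwrite('pics/s20.png',cv2.resize(b,None,fx=2.8,fy=2.8,interpolation=2))
E
```

```text
TCP inc [-0.0713  0.0889  0.2453] F [[-3.0, 0.7, -0.8], [0.6, 0.2, 0.8]] M [0.04 0.04 0.01] w 0.04739972164876976 t 31.6167 q5 [-0.02  0.2   1.5  -0.    1.44  1.47]
shift [0. 0. 0.] turn [-0.0058  0.0007  0.0012] deg 0.3
```

View pics/w20.png

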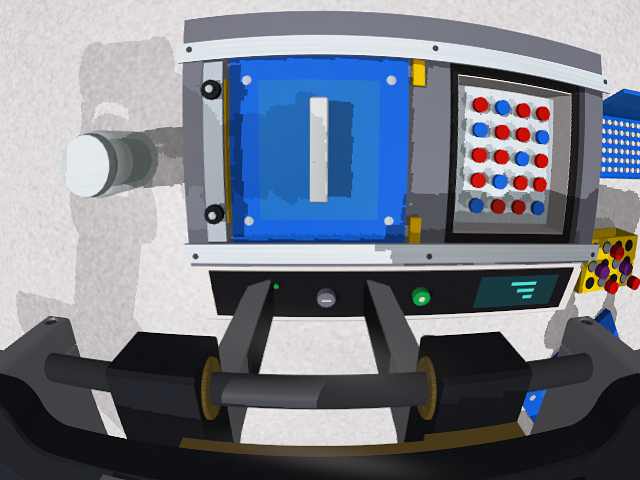

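View pics/s20.png

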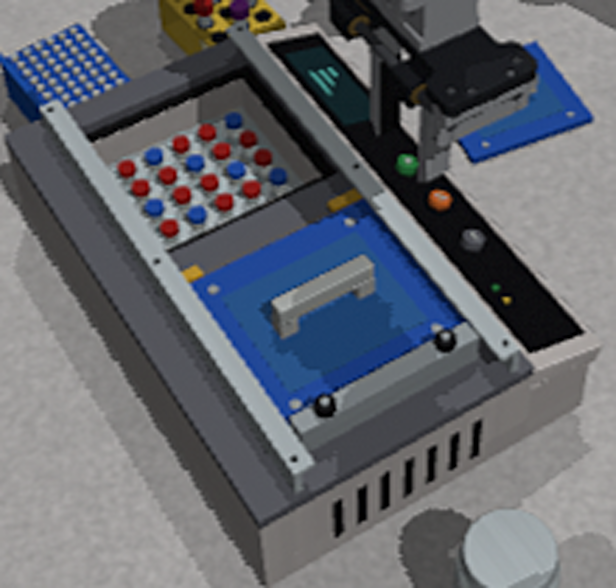

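The hatch lies between the ribs and the stop, the orange key stands proud again, and the gripper is clear and touching nothing. Handing in.

```bash
python3 -c "
from h import *
print(bot.job_done())"
```

```text
the job is handed in; nothing more can be done
None
```

I carried out the whole task and handed it in at about 32 s of the 67 s allowed. The hand-in gave no verdict, so the result below rests on my own checks.

**Pause key:** I pressed it along the panel normal. The force rose to about 3.4 N, then fell to about 2 N, which is the click. By my estimate the travel was about 2.8 mm, and I then released the key.

**Hatch:** I gripped it by the bar, with the jaws stopping at 13.8 mm, and lifted it 19 mm without contact; about 4 N of its weight hung free. I slid it left until it lightly touched the park stop at about 1.5 N. I then backed off 1.5 mm, lowered it to the deck and let go.

**Last checks:**
- **Resting height:** the hatch came to rest at exactly the height expected for the deck.
- **Pictures:** it lies flat between the catch ribs and the bar, with the tubes in view. The pause key is up, and the rack, tip box and jar appear where they were.
- **Robot:** the gripper is clear, and the wrist force was near zero in the last reading.

**What disagreed:** the stated fingertip distance of 25 mm ahead of the TCP did not hold. The scene and wrist pictures and the key contact all put the tips about level with the TCP, roughly 1.5 mm behind it. I worked from the measured value for both the press and the grasp.

I did not measure the key's travel or the hatch's edge heights directly. They are worked out from the arm's position and force readings.

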